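# Gauge the brass grinder sleeve and hang the gauge up

### The job

Measure the bore of the brass grinder sleeve with the telescoping bore gauge: put the closed gauge into the tilted sleeve until its black flange sits on the mouth, pull the red cap right up so that the plungers spring out against the bore, and push the cap fully down again to lock them while the gauge still sits there. Then withdraw the gauge with the size locked in and hang it by its hook over the rim of the steel canister, gauge on the inside and hook tongue outside, cap still down. Leave the bowl, the jar and the spoon where they are.

Things in the scene. Friction and masses are not known exactly. Their poses are not given: they have to be found in the camera images.
- gauge_grip (a point): Centre of the blue handle of the loose bore gauge (0.75 kg, 149 mm long), the place to hold it. Axes: z up the handle, x along the plungers, y towards the hook. Handle 26 mm (x) by 18 mm (y), from 24 mm below to 24 mm above this point; hold it across its x faces, fingers along -z. It starts closed, cap down, upright in a round wooden stand (90 mm wide, 58 mm high, hole 58 mm), flange on its top.
- gauge_seat (a point): Centre of the underside of the gauge's black flange (72 mm diameter, 5 mm thick), 52 mm below gauge_grip, same axes. Under it a tapered boss (49 mm diameter, 40 mm at its foot 7 mm down) and a round head (34 mm diameter) ending 46 mm below the flange. Gauge fully in a sleeve: this point is at the centre of the bore's mouth. The gauge balances about 18 mm above this point: grip firmly, or it swings in the fingers when tilted.
- tip_left (a point): Outer tip of the gauge's plunger on its +x side, 31 mm below the flange's underside. Closed: 18 mm from the gauge's axis; out: up to 29 mm. Raising the cap lets a spring (about 1.8 N) push it out until it meets the bore; with the cap down it stays where it is, held with 1.5 N, so do not knock it or lean on the gauge while it is in the bore.
- tip_right (a point): Outer tip of the opposite plunger, on the -x side. The distance between tip_left and tip_right is the measured size: 36 mm closed, 52 mm in the brass sleeve.
- hook_tip (a point): Lower end of the tongue of the gauge's steel hook, a strip 14 mm wide, 3 mm thick. Its arm leaves the gauge towards +y, underside 30 mm above the flange's underside; the tongue hangs from its end down to 7 mm above the flange's underside, inner face 46 mm and outer face 49 mm from the gauge's axis. The 10 mm gap between flange edge and tongue takes the canister's wall.
- cap_top (a point): Centre of the top of the red lock cap at the top end of the gauge, a round knob 20 mm in diameter and 24 mm high, to be pinched by its sides above the wider handle. The top is 103 mm above the flange's underside when down, 121 mm when up; axes as gauge_grip. 3 mm are free between handle and cap when it is down.
- cap (a joint): Lock cap along the gauge's axis in m: 0 = fully down, plungers locked; 0.018 = fully up. The plungers follow it out as it rises, so it must rise at least 15 mm for them to bear on the brass bore. It stays where it is left; it moves with 2.5 to 5 N, and the gauge's own weight (about 6 N along the tilted bore) keeps the gauge seated meanwhile.
- bore_brass: Brass (yellow) grinder sleeve, the one to measure: outside 88 mm diameter, 50 mm long, bore 52 mm diameter, fixed in a grey cradle. Origin: centre of the bore's mouth, 98 mm above the table. z points out of the bore along its axis, leaning 30 degrees from vertical towards the robot's side.
- bore_steel: The same kind of sleeve in grey steel with a 60 mm bore, in a like cradle; not to be measured. Origin and axes as bore_brass.
- rim (a point): Centre of the round open mouth, at rim height (110 mm above the table), of the fixed stainless steel canister: outside diameter 140 mm, wall 4 mm, inner floor 4 mm above the table.
- bowl: White ceramic cupping bowl, 100 mm diameter, 55 mm high, loose; origin at the centre of its underside.
- jar: Closed amber sample jar, 66 mm diameter, 85 mm high, loose; origin at the centre of its underside.
- spoon: Cupping spoon, 160 mm long, lying on the table, loose; origin under its middle.
Not all that is in view belongs to the job. Leave any green or purple look-alike of the part that bears bore_brass alone.

How it is judged:
By the outcome, as a careful person would: the job done as asked, in the order asked, and still so for the second after the job is handed in, with the robot touching nothing.
It also fails if it takes over 69 s, if anything falls off the work surface, if the arm or the gripper's body presses on something with over 40 N, if the wrist force passes 120 N, or if a joint passes its speed limit or range.

### The arm

A 6-joint arm with a two-finger parallel gripper is mounted at the origin on the work surface. World frame = base frame: x ahead of the robot, y to its left, z up, the work surface at z = 0. Lengths are in m, angles in degrees, forces in N, time in s.
With the tool pointing down it reaches from about 0.375 to 0.9 m from the base axis. Payload 3.1 kg.
Tool frame: the origin (TCP) lies between the finger pads; the fingertips stand 11 mm ahead of it and the grasp point (between the pads) lies 8 mm behind it; x points along the fingers, y is the direction in which the jaws open and shut, and the axes are right-handed (so a half turn about x gives the same grasp; the last joint's range is limited). The gripper opens to 87 mm and grips with 3 to 60 N. Pads are 19 mm wide; open, the fingers measure 117 mm over their backs; the gripper's body (75 mm by 190 mm) begins 51 mm behind the grasp point.
Start: joints at [55.09, 30.224, 82.088, -0, 67.689, -10.227], TCP at [0.261, 0.568, 0.234] pointing down, gripper open.
Joint ranges: [-176.69, 176.69], [-43.24, 126.21], [12.49, 139.97], [-82, 262], [0, 151.66], [-163.58, 163.58]. Speed limits (degrees/s): [159.86, 159.86, 180, 180, 180, 180].

### API

Orientations are given as a 3x3 rotation matrix whose columns are the frame's x, y, z axes.
In Python, from rig import bot gives the robot as it stands.
- The arm moves only by the shell command python3 -m inch 'ROWS' [OPENING]. ROWS is a JSON object of lists of equal length, an entry for each row: "dp": the shift along the tool's x, y, z in mm, a list of three; "yaw": the turn about the tool's x in degrees. In form: {"dp": [[tx, ty, tz], ...], "yaw": [yaw, ...]}. A call has 1 to 20 rows; each row shifts and turns the commanded pose from where the row before left it, along the tool's axes as they then stand; what a row does not reach is not made up. A row lasts 1/12 s, in which the tool goes at most 41.7 mm and 7.16 degrees, less where a joint would pass 70% of its speed; a pose out of reach is approached as far as the arm can. A call is refused whole if a number of a shift passes 41.7 or a number of a turn 7.16, either way. A call with a gripper value outside its range is refused whole. OPENING is the finger opening in mm, from 0 to 87, set as the call begins (- or left out, the last holds). The fingers move at their own pace and stop on an object; the grip force is fixed at half the most. Time passes only in rows, so rows that do not move let the fingers close. It gives the time, the measured TCP pose, the force and the opening at its end, in the units of the state.
- bot.read_state(): the state, without advancing time (a new reading comes with each control period).
- bot.capture(name): name is "side" or "top" or "wrist"; returns a dict with "color" (480x640x3 uint8, red, green, blue), "intrinsics" (3x3 intrinsics, pixels), "pose" (4x4, takes a point from camera to world coordinates). Camera axes: x right, y down, z forward; pixel columns grow to the right and rows downward; lengths in m; the calibration is good to about 2 mm. A picture is of the moment at which its call begins. There is no depth.
- bot.hand_in(): hands the job in, once; it reports no verdict.
The state is a dict: "time_s": time; "joint_positions": joint angles; "qvel": joint speeds; "tau": joint torques, N m; "position": TCP position; "tcp_rot": TCP orientation; "force": force on the tool from outside, world axes, zero at the start; "moment": the same for the moment, N m; "opening": opening from 0.0 (shut) to 1.0 (fully open).
Only numpy, scipy, OpenCV 4.12 (cv2) and the standard library are available. Lean on these libraries where they do the work, as an engineer would, in place of code of your own. Each camera call takes 0.05 s, during which the arm holds its last target.

## Working session

There is one attempt and no reset: what is moved stays moved. The work goes in short steps, Python scripts to look and compute and a shell command to move; the robot and the scene stay as the last step left them, time stands still between calls to the robot, and variables do not carry over. Pictures are saved under pics/ and viewed, and the job is handed in when it is done.

```bash
mkdir -p pics; ls; python3 - <<'E'
from rig import bot
import cv2,numpy as np
np.set_printoptions(precision=4,suppress=True)
for n in ["side","top","wrist"]:
    c=bot.capture(n); cv2.imwrite(f"pics/{n}0.png",c["color"][:,:,::-1]); print(n,c["intrinsics"].tolist()); print(c["pose"])
    np.savez(f"pics/{n}0.npz",K=c["intrinsics"],P=c["pose"])
print(bot.read_state())
E
```

```text
pics
side [[623.4065445702366, 0.0, 317.2397324126866], [0.0, 623.4065445702366, 242.914825570726], [0.0, 0.0, 1.0]]
[[ 0.9994 -0.0171  0.0303  0.4389]
 [-0.0344 -0.604   0.7962 -1.1478]
 [ 0.0047 -0.7968 -0.6042  0.9792]
 [ 0.      0.      0.      1.    ]]
top [[606.4209718965512, 0.0, 327.68912702757603], [0.0, 606.4209718965512, 242.81166408100177], [0.0, 0.0, 1.0]]
[[-0.0114 -0.9973  0.0723  0.3958]
 [-0.9998  0.0103 -0.015  -0.0116]
 [ 0.0142 -0.0725 -0.9973  1.5275]
 [ 0.      0.      0.      1.    ]]
wrist [[408.0358584584217, 0.0, 317.19873828901416], [0.0, 408.0358584584217, 237.22702742562112], [0.0, 0.0, 1.0]]
[[ 0.4172  0.8718  0.2567  0.1897]
 [ 0.9088 -0.3999 -0.119   0.5995]
 [-0.0011  0.283  -0.9591  0.3845]
 [ 0.      0.      0.      1.    ]]
{'time_s': 0.15, 'joint_positions': array([ 55.0915,  30.2658,  82.1401,   0.0006,  67.6902, -10.2282]), 'qvel': array([-0.0227, -0.1578, -0.2229,  0.0196,  0.0416, -0.0792]), 'tau': array([  0.0006, -44.043 , -17.6843,   0.0633,   0.0552,  -0.0001]), 'position': array([0.2606, 0.5675, 0.2328]), 'tcp_rot': array([[-0.001 ,  0.4176,  0.9087],
       [-0.0014,  0.9086, -0.4176],
       [-1.    , -0.0016, -0.0003]]), 'force': array([ 0.7475, -0.5615, -0.0279]), 'moment': array([-0.0024, -0.0258, -0.0596]), 'opening': 1.001774966546752}
```

View pics/side0.png

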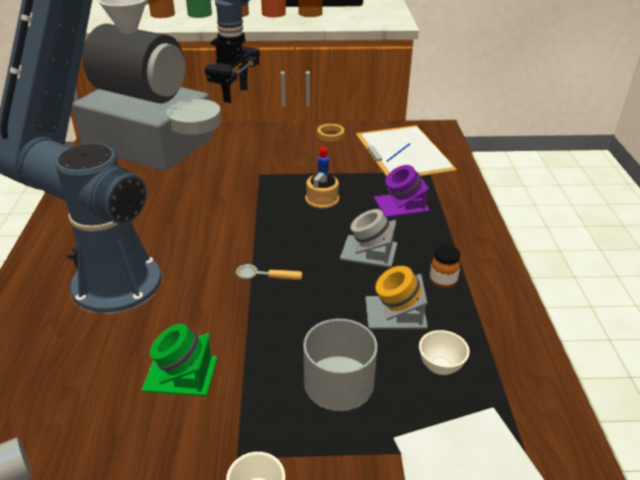

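View pics/top0.png

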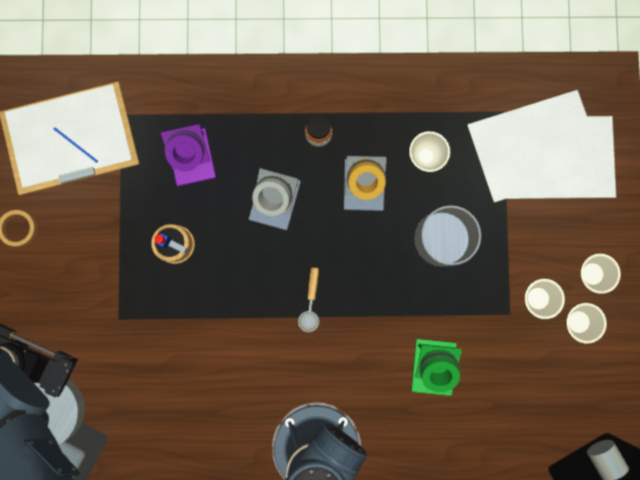

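View pics/wrist0.png

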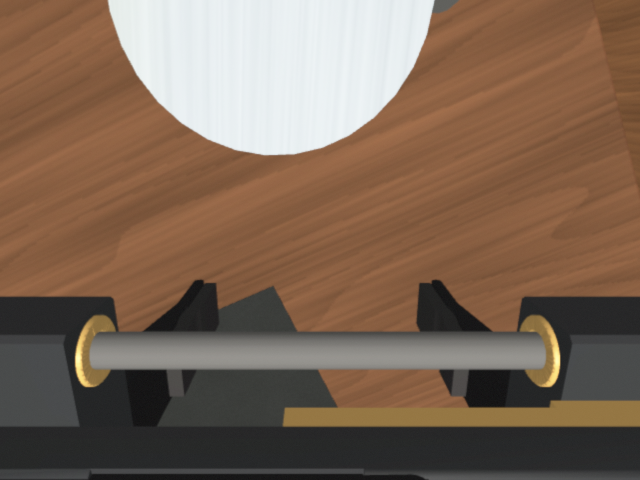

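The gauge stands at about (170,243) in the top view with its hook towards the lower right. The brass sleeve is at (366,180) and the canister at (448,236). Next come crops.

```bash
python3 - <<'E'
import cv2
t=cv2.imread("pics/top0.png"); s=cv2.imread("pics/side0.png")
def cr(i,x,y,w,h,n,f): cv2.imwrite(n,cv2.resize(i[y:y+h,x:x+w],None,fx=f,fy=f,interpolation=cv2.INTER_CUBIC))
a=cv2.resize(t[213:273,140:205],(520,480),interpolation=cv2.INTER_CUBIC)
cv2.imwrite("pics/tg.png",a)
cr(t,330,140,160,135,"pics/tb.png",5)
cr(s,290,140,70,75,"pics/sg.png",8)
cr(s,295,245,145,170,"pics/sb.png",3.5)
E
```

```text
(no output)
```

View pics/tg.png

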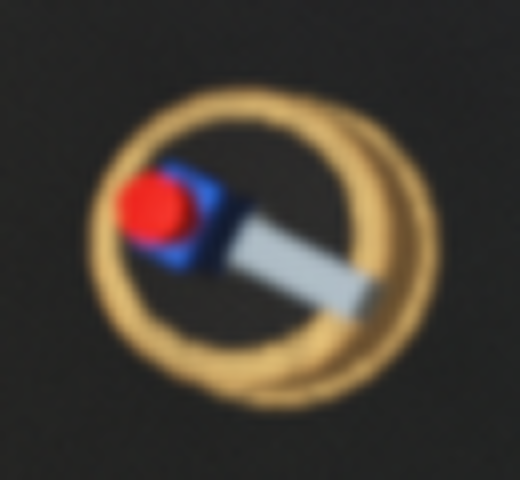

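View pics/tb.png

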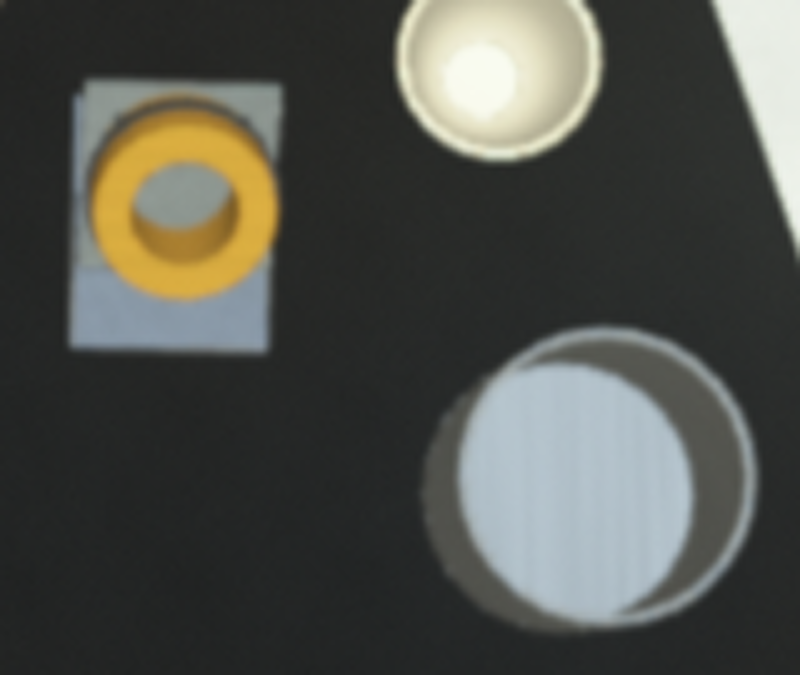

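View pics/sg.png

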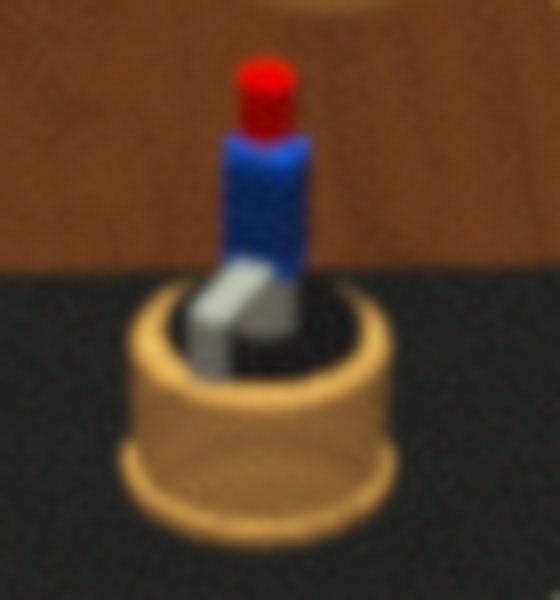

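View pics/sb.png

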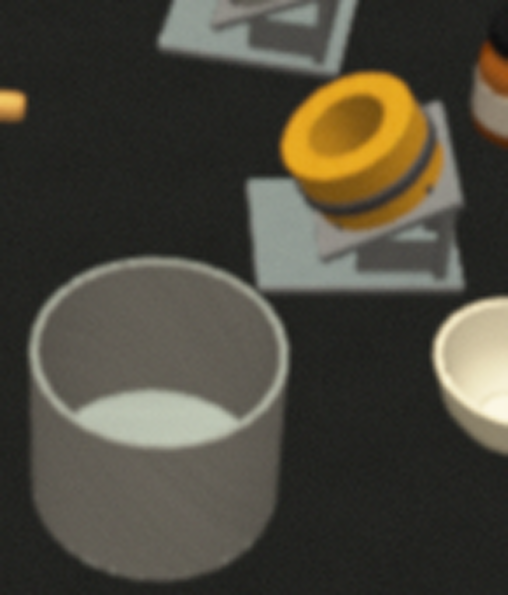

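```bash
cat > h.py <<'E'
import numpy as np
np.set_printoptions(precision=4,suppress=True)
def cam(n):
    d=np.load(f"pics/{n}.npz"); return d["K"],d["P"]
def ray(n,uv):
    K,P=cam(n); d=P[:3,:3]@np.linalg.solve(K,[uv[0],uv[1],1]); return P[:3,3],d
def atz(n,uv,z):
    o,d=ray(n,uv); return o+d*(z-o[2])/d[2]
def tri(*obs):
    A=np.zeros((3,3));b=np.zeros(3)
    for n,uv in obs:
        o,d=ray(n,uv); d=d/np.linalg.norm(d); M=np.eye(3)-np.outer(d,d); A+=M;b+=M@o
    return np.linalg.solve(A,b)
def proj(n,X):
    K,P=cam(n); c=P[:3,:3].T@(np.asarray(X)-P[:3,3]); p=K@c; return p[:2]/p[2]
E
python3 - <<'E'
from h import *
tg=lambda u,v:(140+u/8,213+v/8); tb=lambda u,v:(330+u/5,140+v/5)
sg=lambda u,v:(290+u/8,140+v/8); sb=lambda u,v:(295+u/3.5,245+v/3.5)
print("cap",atz("top0",tg(155,208),.161), atz("side0",sg(267,75),.161))
print("flange/ring",atz("top0",tg(238,237),.058),atz("side0",sg(262,328),.058))
print("hook",atz("top0",tg(240,240),.088+.003),atz("top0",tg(368,298),.091))
print("brass",atz("top0",tb(185.5,211.5),.098),atz("side0",sb(346,126),.098),tri(("top0",tb(185.5,211.5)),("side0",sb(346,126))))
c=[atz("top0",tb(*q),.006) for q in [(70,347),(269,352),(283,84)]]
print(c)
print("rim",atz("top0",tb(606,476),.110),atz("side0",sb(159,352),.110))
E
```

```text
cap [0.5074 0.3468 0.161 ] [0.5109 0.3489 0.161 ]
flange/ring [0.5068 0.3487 0.058 ] [0.5105 0.3539 0.058 ]
hook [0.5034 0.34   0.091 ] [0.4858 0.3021 0.091 ]
brass [ 0.6431 -0.1287  0.098 ] [ 0.6443 -0.1278  0.098 ] [ 0.6435 -0.1287  0.0987]
[array([ 0.5903, -0.0767,  0.006 ]), array([ 0.5868, -0.1773,  0.006 ]), array([ 0.7241, -0.187 ,  0.006 ])]
rim [ 0.5135 -0.3237  0.11  ] [ 0.5153 -0.3256  0.11  ]
```

```bash
python3 -m inch '{"dp":[[0,0,0]],"yaw":[0]}'
```

```text
time_s: 0.23
position: [0.2608, 0.5676, 0.233]
tcp_rot: [[-0.001, 0.418, 0.909], [-0.001, 0.909, -0.418], [-1.0, -0.001, -0.0]]
force: [0.2, 1.2, 0.2]
opening: 1.002
```

```bash
python3 -m inch '{"dp":[[0,41,0],[0,41,0],[0,41,0],[0,41,0],[0,41,0],[0,41,0],[0,41,0],[0,41,0],[0,41,0],[0,41,0]],"yaw":[0,0,0,0,0,0,0,0,0,0]}'; python3 -c "
from rig import bot
print(bot.read_state())"
```

```text
time_s: 1.07
position: [0.3995, 0.8696, 0.2085]
tcp_rot: [[0.016, 0.417, 0.909], [0.039, 0.908, -0.418], [-0.999, 0.042, -0.001]]
force: [0.5, 0.5, -1.5]
opening: 1.0
{'time_s': 1.0667, 'joint_positions': array([ 58.55002082,  64.50479947,  12.70847569,   0.37244949,
       100.3861793 ,  -6.69363675]), 'qvel': array([  0.06807449,   2.50138906,  -0.26127931,   2.13965219,
       -24.46523287,   0.43148157]), 'tau': array([ 8.86056642e-02, -7.37001801e+01, -2.46420854e+01,  8.47748271e-02,
        1.84015394e-01,  3.92944014e-03]), 'position': array([0.39952955, 0.8696049 , 0.2085201 ]), 'tcp_rot': array([[ 0.01639673,  0.41722674,  0.9086545 ],
       [ 0.03906419,  0.9078155 , -0.41754642],
       [-0.99910216,  0.04234225, -0.00141342]]), 'force': array([ 0.47933251,  0.51671366, -1.50368606]), 'moment': array([-0.02215373,  0.01649059, -0.03266483]), 'opening': 0.9997866557109686}
```

```bash
python3 -m inch '{"dp":[[0,41,0],[0,41,0],[0,41,0],[0,41,0],[0,41,0],[0,41,0]],"yaw":[0,0,0,0,0,0]}';python3 -m inch '{"dp":[[0,0,0],[0,0,0]],"yaw":[0,0]}'; python3 -c "
from rig import bot
print(bot.read_state()['joint_positions'])"
```

```text
time_s: 1.57
position: [0.4217, 0.9173, 0.2]
tcp_rot: [[0.087, 0.408, 0.909], [0.19, 0.889, -0.418], [-0.978, 0.209, -0.0]]
force: [-0.5, -0.5, 0.2]
opening: 1.004
time_s: 1.73
position: [0.4215, 0.9169, 0.2007]
tcp_rot: [[0.087, 0.409, 0.909], [0.189, 0.889, -0.418], [-0.978, 0.207, -0.0]]
force: [0.5, -0.4, -0.4]
opening: 1.001
[58.58590724 65.40921001 12.58083608  1.4004085  90.11556998 -6.58146808]
```

```bash
python3 -m inch '{"dp":[[-13.4,-36.3,10.8],[-13.4,-36.3,10.8],[-13.4,-36.3,10.8],[-13.4,-36.3,10.8],[-13.4,-36.3,10.8],[-13.4,-36.3,10.8],[-13.4,-36.3,10.8],[-13.4,-36.3,10.8],[-13.4,-36.3,10.8],[-13.4,-36.3,10.8],[-13.4,-36.3,10.8],[-13.4,-36.3,10.8],[-13.4,-36.3,10.8],[-13.4,-36.3,10.8],[-13.4,-36.3,10.8],[-13.4,-36.3,10.8],[-13.4,-36.3,10.8],[-13.4,-36.3,10.8]],"yaw":[0,0,0,0,0,0,0,0,0,0,0,0,0,0,0,0,0,0]}'; python3 -c "
from rig import bot
print(bot.read_state()['joint_positions'])"
```

```text
time_s: 3.23
position: [0.3125, 0.222, 0.2999]
tcp_rot: [[0.088, 0.406, 0.909], [0.191, 0.889, -0.416], [-0.978, 0.21, 0.001]]
force: [1.3, -0.7, -0.5]
opening: 1.002
[ 10.48464067   0.96323203 115.0492393   11.73161992  57.44813888
 -60.70316871]
```

```bash
python3 -m inch '{"dp":[[-8,-39,0],[-8,-39,0],[-8,-39,0],[-8,-39,0],[-8,-39,0]],"yaw":[0,0,0,0,0]}';python3 -m inch '{"dp":[[-6,-40,0],[-4,-40,0],[-2,-40,0]],"yaw":[0,0,0]}'; python3 -c "
from rig import bot
print(bot.read_state()['joint_positions'])"
```

```text
time_s: 3.65
position: [0.2363, 0.0548, 0.298]
tcp_rot: [[0.088, 0.407, 0.909], [0.188, 0.889, -0.416], [-0.978, 0.208, 0.002]]
force: [1.4, -0.9, -0.1]
opening: 1.001
time_s: 3.9
position: [0.2016, -0.0283, 0.2883]
tcp_rot: [[0.088, 0.408, 0.909], [0.184, 0.89, -0.417], [-0.979, 0.204, 0.003]]
force: [1.3, -0.8, 0.1]
opening: 1.003
[ -60.04348669  -14.7917576   129.27021917   10.15529899   72.50340323
 -129.07222902]
```

```bash
cat > fk.py <<'E'
import numpy as np
from scipy.spatial.transform import Rotation as Rn
from scipy.optimize import least_squares
D=[([55.0915,30.2658,82.1401,.0006,67.6902,-10.2282],[.2606,.5675,.2328]),
([58.55,64.5048,12.7085,.3724,100.386,-6.6936],[.39953,.8696,.20852]),
([58.5859,65.4092,12.5808,1.4004,90.1156,-6.5815],[.4215,.9169,.2007]),
([10.4846,.9632,115.0492,11.7316,57.4481,-60.7032],[.3125,.222,.2999]),
([-60.0435,-14.7918,129.2702,10.1553,72.5034,-129.0722],[.2016,-.0283,.2883])]
R0=Rn.from_matrix
def fk(q,p):
    h,a1,d,L1,L2,e,Lt=p
    q=np.asarray(q); z=lambda a:Rn.from_euler('z',a,degrees=True); y=lambda a:Rn.from_euler('y',a,degrees=True)
    R=z(q[0]); P=np.array([0,0,h]); 
    P=P+R.apply([a1,d,0]); R=R*y(q[1]); P=P+R.apply([0,0,L1]); R=R*y(q[2]); P=P+R.apply([e,0,L2])
    R=R*z(q[3])*y(q[4])*z(q[5]); P=P+R.apply([0,0,Lt])
    M=R.as_matrix() # z=tool x ; 
    return P,M
def res(p): return np.concatenate([fk(q,p)[0]-x for q,x in D])
if __name__=="__main__":
    s=least_squares(res,[.3,0,.1,.4,.4,0,.2]); print(s.x.round(4),abs(s.fun).max())
    for q,x in D: print(fk(q,s.x)[1].round(3).tolist())
E
python3 fk.py
```

```text
[2.741e-01 1.000e-04 1.110e-01 5.880e-01 3.916e-01 1.141e-01 2.943e-01] 2.8758856754823592e-05
[[-0.418, -0.909, -0.001], [-0.909, 0.418, -0.001], [0.002, 0.0, -1.0]]
[[-0.417, -0.909, 0.016], [-0.908, 0.418, 0.039], [-0.042, 0.001, -0.999]]
[[-0.409, -0.909, 0.087], [-0.889, 0.418, 0.189], [-0.207, 0.0, -0.978]]
[[-0.406, -0.909, 0.088], [-0.889, 0.416, 0.191], [-0.21, -0.001, -0.978]]
[[-0.408, -0.909, 0.088], [-0.89, 0.417, 0.184], [-0.204, -0.003, -0.979]]
```

```bash
python3 - <<'E'
from fk import *
s=least_squares(res,[.3,0,.1,.4,.4,0,.2]).x
np.save("fkp.npy",s)
h,a1,d,L1,L2,e,Lt=s
# tool tilt t (fingers outward) in arm plane; list r, z at j3=139.97 for j2
for t in (0,30):
  for j2 in range(-43,60,10):
    for j3 in (139.97,):
        a=np.radians(j2);b=np.radians(j2+j3)
        rho=a1+L1*np.sin(a)+L2*np.sin(b)+e*np.cos(b)+Lt*np.sin(np.radians(t))
        z=h+L1*np.cos(a)+L2*np.cos(b)-e*np.sin(b)-Lt*np.cos(np.radians(t))
        print(t,j2,"j5",180-t-j2-j3,"rho",rho.round(3),"r",np.hypot(rho,d).round(3),"z",z.round(3))
E
```

```text
0 -43 j5 83.03 rho -0.026 r 0.114 z 0.249
0 -33 j5 73.03 rho 0.021 r 0.113 z 0.249
0 -23 j5 63.03 rho 0.068 r 0.13 z 0.242
0 -13 j5 53.03 rho 0.112 r 0.158 z 0.226
0 -3 j5 43.03 rho 0.153 r 0.189 z 0.203
0 7 j5 33.03 rho 0.19 r 0.22 z 0.173
0 17 j5 23.03 rho 0.22 r 0.247 z 0.137
0 27 j5 13.030000000000001 rho 0.244 r 0.268 z 0.096
0 37 j5 3.030000000000001 rho 0.261 r 0.283 z 0.052
0 47 j5 -6.969999999999999 rho 0.269 r 0.291 z 0.006
0 57 j5 -16.97 rho 0.27 r 0.292 z -0.041
30 -43 j5 53.03 rho 0.121 r 0.164 z 0.288
30 -33 j5 43.03 rho 0.168 r 0.202 z 0.289
30 -23 j5 33.03 rho 0.215 r 0.242 z 0.281
30 -13 j5 23.03 rho 0.259 r 0.282 z 0.265
30 -3 j5 13.030000000000001 rho 0.3 r 0.32 z 0.242
30 7 j5 3.030000000000001 rho 0.337 r 0.355 z 0.212
30 17 j5 -6.969999999999999 rho 0.367 r 0.384 z 0.176
30 27 j5 -16.97 rho 0.391 r 0.407 z 0.136
30 37 j5 -26.97 rho 0.408 r 0.423 z 0.092
30 47 j5 -36.97 rho 0.416 r 0.431 z 0.045
30 57 j5 -46.97 rho 0.417 r 0.431 z -0.002
```

```bash
python3 -m inch '{"dp":[[8,28,-16],[8,28,-16],[8,28,-16],[8,28,-16],[8,28,-16],[8,28,-16],[8,28,-16],[8,28,-16],[8,28,-16],[8,28,-16],[8,28,-16],[8,28,-16]],"yaw":[0,0,0,0,0,0,0,0,0,0,0,0]}'; python3 -c "
from rig import bot
print(bot.read_state()['joint_positions'])"
```

```text
time_s: 4.9
position: [0.1775, 0.3319, 0.2651]
tcp_rot: [[0.085, 0.407, 0.91], [0.185, 0.891, -0.415], [-0.979, 0.203, 0.001]]
force: [1.0, -0.3, 0.2]
opening: 0.997
[ 40.71223817   2.83977948 119.95504405   6.65665677  46.70865115
 -28.86919228]
```

```bash
python3 -m inch '{"dp":[[12,-32,0],[12,-32,0],[12,-32,0],[0,-35,0],[0,-35,0]],"yaw":[0,0,0,0,0]}'; python3 -c "
from rig import bot
print(bot.read_state()['joint_positions'])"
```

```text
time_s: 5.32
position: [0.1245, 0.2017, 0.2157]
tcp_rot: [[0.078, 0.408, 0.91], [0.172, 0.893, -0.415], [-0.982, 0.189, -0.0]]
force: [1.0, -0.3, 0.8]
opening: 0.999
[ 18.54038691  -5.64076379 139.72695681  12.64773014  39.11945276
 -56.27532368]
```

```bash
python3 -m inch '{"dp":[[0,-40,0],[0,-40,0],[0,-40,0],[0,-40,0]],"yaw":[0,0,0,0]}'; python3 -c "
from rig import bot
print(bot.read_state()['joint_positions'])"
```

```text
time_s: 5.65
position: [0.1042, 0.1306, 0.2489]
tcp_rot: [[0.064, 0.407, 0.911], [0.141, 0.9, -0.412], [-0.988, 0.155, 0.0]]
force: [0.6, -0.9, -0.3]
opening: 1.002
[-17.93834638 -26.08976089 139.88812836   9.74100901  65.49964127
 -87.57796526]
```

```bash
python3 -m inch '{"dp":[[5,38,-5],[5,38,-5],[20,34,-5],[28,28,-5],[35,20,-5],[35,20,-5],[35,20,-5]],"yaw":[0,0,0,0,0,0,0]}'; python3 -c "
from rig import bot
print(bot.read_state()['joint_positions'])"; python3 -m inch '{"dp":[[-6,-39,0],[-6,-39,0],[-6,-39,0],[-6,-39,0]],"yaw":[0,0,0,0]}'; python3 -c "
from rig import bot
print(bot.read_state()['joint_positions'])"
```

```text
time_s: 6.23
position: [0.15, 0.2748, 0.1283]
tcp_rot: [[0.061, 0.411, 0.91], [0.138, 0.899, -0.415], [-0.989, 0.151, -0.002]]
force: [1.1, 0.6, 0.4]
opening: 1.001
[ 36.20614532  20.37912107 137.73891377  16.90884081  14.96432195
 -45.32807264]
time_s: 6.57
position: [0.1216, 0.1899, 0.1927]
tcp_rot: [[0.018, 0.412, 0.911], [0.08, 0.908, -0.412], [-0.997, 0.08, -0.016]]
force: [0.5, -0.4, 0.8]
opening: 1.001
[ 21.89986393   1.11494867 139.79449083   6.48968363  36.58294531
 -48.86916587]
```

```bash
python3 -m inch '{"dp":[[0,40,0],[25,28,-2],[25,28,-2],[20,0,0]],"yaw":[0,0,0,0]}'; python3 -m inch '{"dp":[[-6,-39,0],[-6,-39,0],[-3,-39,0]],"yaw":[0,0,0]}'; python3 -m inch '{"dp":[[0,0,0]],"yaw":[0]}';python3 -c "
from rig import bot
print(bot.read_state()['joint_positions'])"
```

```text
time_s: 6.9
position: [0.1672, 0.2909, 0.1328]
tcp_rot: [[0.039, 0.414, 0.909], [0.094, 0.904, -0.416], [-0.995, 0.101, -0.004]]
force: [0.2, 0.2, 0.0]
opening: 0.996
time_s: 7.15
position: [0.1307, 0.2063, 0.1633]
tcp_rot: [[0.007, 0.414, 0.91], [0.057, 0.909, -0.414], [-0.998, 0.055, -0.018]]
force: [1.2, 0.3, 0.6]
opening: 1.004
time_s: 7.23
position: [0.13, 0.2056, 0.1651]
tcp_rot: [[0.012, 0.416, 0.909], [0.059, 0.908, -0.416], [-0.998, 0.059, -0.014]]
force: [-0.7, 0.3, 0.3]
opening: 0.999
[ 26.7358443    9.44423945 139.95848211   5.74142118  28.58905718
 -43.6714871 ]
```

```bash
python3 -m inch '{"dp":[[0,40,0],[30,22,0],[30,0,0]],"yaw":[0,0,0]}'; python3 -m inch '{"dp":[[0,-40,0],[0,-40,0],[0,-40,0],[0,0,0]],"yaw":[0,0,0,0]}';python3 -c "
from rig import bot
print(bot.read_state()['joint_positions'])"
```

```text
time_s: 7.48
position: [0.1647, 0.2734, 0.1081]
tcp_rot: [[0.027, 0.414, 0.91], [0.071, 0.907, -0.414], [-0.997, 0.076, -0.005]]
force: [1.3, 0.2, -0.5]
opening: 0.998
time_s: 7.82
position: [0.1404, 0.2054, 0.1367]
tcp_rot: [[-0.017, 0.416, 0.909], [0.019, 0.91, -0.415], [-1.0, 0.011, -0.023]]
force: [0.0, 0.2, -0.4]
opening: 1.002
[ 27.24218496  17.09920807 139.9479638    3.59545623  23.33069686
 -41.51631773]
```

```bash
cat > plan.py <<'E'
import numpy as np, json, sys
from scipy.spatial.transform import Rotation as Rn
from rig import bot
def plan(target,yaw=0,step=38,R=None,p=None,nmin=1):
    """even rows from the present pose to world TCP target with total yaw about tool x"""
    s=bot.read_state()
    R=np.array(s["tcp_rot"]) if R is None else R; p=np.array(s["position"]) if p is None else p
    d=np.asarray(target)-p; n=max(nmin,int(np.ceil(np.linalg.norm(d)*1000/step)),int(np.ceil(abs(yaw)/7.1)))
    rows=[];a=0
    for i in range(n):
        Ri=R@Rn.from_euler('x',a,degrees=True).as_matrix()
        rows.append(np.round(Ri.T@(d/n)*1000,1).tolist()); a+=yaw/n
    print(n,"rows yaw",round(yaw/n,2),"last" if yaw==0 else ""); print(json.dumps(rows if yaw else rows[:1]))
E
python3 - <<'E'
from plan import *
plan((.508,.348,.285),90.2)
E
```

```text
13 rows yaw 6.94 
[[-11.7, 21.9, 20.9], [-11.7, 24.2, 18.1], [-11.7, 26.2, 15.0], [-11.7, 27.9, 11.8], [-11.7, 29.1, 8.3], [-11.7, 29.9, 4.7], [-11.7, 30.2, 1.1], [-11.7, 30.1, -2.6], [-11.7, 29.6, -6.2], [-11.7, 28.6, -9.7], [-11.7, 27.3, -13.1], [-11.7, 25.5, -16.3], [-11.7, 23.3, -19.2]]
```

```bash
python3 -m inch '{"dp":[[-12,22,21],[-12,24,18],[-12,26,15],[-12,28,12],[-12,29,8],[-12,30,5],[-12,30,1],[-12,30,-3],[-12,30,-6],[-12,29,-10],[-12,27,-13],[-12,26,-16],[-12,23,-19]],"yaw":[6.94,6.94,6.94,6.94,6.94,6.94,6.94,6.94,6.94,6.94,6.94,6.94,6.94]}'; python3 -m inch '{"dp":[[0,0,0]],"yaw":[0]}'; python3 - <<'E'
from rig import bot
import cv2,numpy as np
c=bot.capture("wrist"); cv2.imwrite("pics/w1.png",c["color"][:,:,::-1]); np.savez("pics/w1.npz",K=c["intrinsics"],P=c["pose"])
print(bot.read_state()['joint_positions'])
E
```

```text
time_s: 8.9
position: [0.5098, 0.3508, 0.2891]
tcp_rot: [[-0.015, 0.906, -0.423], [0.022, -0.422, -0.906], [-1.0, -0.023, -0.014]]
force: [0.6, -0.5, 0.2]
opening: 0.998
time_s: 8.98
position: [0.5157, 0.3525, 0.2912]
tcp_rot: [[-0.004, 0.907, -0.422], [0.027, -0.421, -0.907], [-1.0, -0.015, -0.022]]
force: [1.2, 0.8, 0.9]
opening: 0.998
[23.42393162 26.60487656 79.13092307  1.54421332 74.30091266 47.69076575]
```

View pics/w1.png

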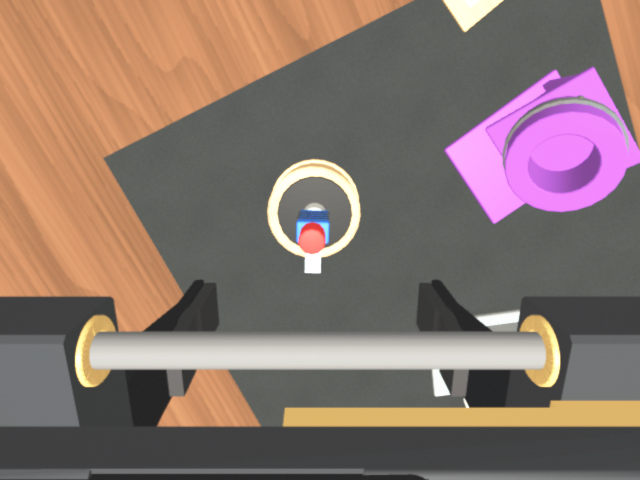

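The wrist view shows the cap top at (312,238) and the hook straight below at (313,264), so the hook lies along the tool's z and the yaw is aligned.

```bash
python3 - <<'E'
from h import *
print(atz("w1",(312,237),.161),atz("w1",(313,215),.063),atz("w1",(313,264),.09), atz("w1",(314.5,214),.058))
print(atz("w1",(298,212),.134),atz("w1",(328,212),.134))
from plan import plan
c=(.5075,.3475)
plan((c[0],c[1],.115)); 
E
```

```text
[0.5093 0.3523 0.161 ] [0.5058 0.3488 0.063 ] [0.4894 0.3122 0.09  ] [0.507  0.3482 0.058 ]
[0.5042 0.3687 0.134 ] [0.5253 0.359  0.134 ]
5 rows yaw 0.0 last
[[34.9, 0.2, 1.6]]
```

```bash
python3 - <<'E'
from plan import plan
plan((.508,.3495,.112)); 
E
python3 -m inch '{"dp":[[35.5,-0.2,1],[35.5,-0.2,1],[35.5,-0.2,1],[35.5,-0.2,1],[37,-0.2,1],[0,0,0]],"yaw":[0,0,0,0,0,0]}'
```

```text
5 rows yaw 0.0 last
[[35.5, 0.1, 1.2]]
time_s: 9.53
position: [0.4951, 0.3459, 0.102]
tcp_rot: [[-0.033, 0.908, -0.417], [0.013, -0.416, -0.909], [-0.999, -0.035, 0.002]]
force: [-2.3, -0.3, -1.3]
opening: 1.005
```

```bash
python3 -m inch '{"dp":[[0,0,0],[0,0,0]],"yaw":[0,0]}'; python3 -c "
from rig import bot
s=bot.read_state();print(s['joint_positions'],s['qvel'],s['tcp_rot'])
from plan import plan
plan((.508,.3495,.112))"
```

```text
time_s: 9.7
position: [0.5029, 0.3489, 0.1113]
tcp_rot: [[-0.015, 0.909, -0.417], [0.021, -0.417, -0.909], [-1.0, -0.022, -0.013]]
force: [0.1, 0.3, 0.8]
opening: 0.994
[23.60252246 38.15940782 89.80313559  1.81721929 52.33203109 47.14691876] [-0.18439348 -1.95707813 -1.70679641 -0.25933393 -0.1689538   0.01983614] [[-0.01453713  0.90864982 -0.41730586]
 [ 0.02104112 -0.41697955 -0.90867229]
 [-0.99967292 -0.02199007 -0.01305733]]
1 rows yaw 0.0 last
[[-0.8, 4.4, -2.7]]
```

```bash
python3 -m inch '{"dp":[[0,4.4,-2.5],[0,0,0],[0,0,0]],"yaw":[0,0,0]}'; python3 -m inch '{"dp":[[0,0,0],[0,0,0],[0,0,0],[0,0,0],[0,0,0],[0,0,0]],"yaw":[0,0,0,0,0,0]}' 20
```

```text
time_s: 9.95
position: [0.5092, 0.3492, 0.1123]
tcp_rot: [[-0.012, 0.908, -0.418], [0.022, -0.418, -0.908], [-1.0, -0.02, -0.015]]
force: [0.1, -0.1, 0.7]
opening: 0.998
time_s: 10.45
position: [0.5073, 0.3485, 0.1098]
tcp_rot: [[-0.017, 0.908, -0.418], [0.02, -0.418, -0.908], [-1.0, -0.023, -0.011]]
force: [0.3, 0.5, 0.5]
opening: 0.633
```

```bash
python3 -m inch '{"dp":[[0,0,0],[0,0,0],[0,0,0],[0,0,0],[0,0,0],[0,0,0],[0,0,0]],"yaw":[0,0,0,0,0,0,0]}' 0; python3 -m inch '{"dp":[[-10,0,0],[-20,0,0],[-20,0,0],[-20,0,0],[-25,0,0],[-25,0,0],[-10,0,0],[0,0,0],[0,0,0]],"yaw":[0,0,0,0,0,0,0,0,0]}'; python3 - <<'E'
from rig import bot
import cv2,numpy as np
for n in ("side","wrist"):
    c=bot.capture(n); cv2.imwrite(f"pics/{n}2.png",c["color"][:,:,::-1]); np.savez(f"pics/{n}2.npz",K=c["intrinsics"],P=c["pose"])
s=cv2.imread("pics/side2.png")[90:240,240:400]; cv2.imwrite("pics/side2c.png",cv2.resize(s,None,fx=4,fy=4,interpolation=3))
E
```

```text
time_s: 11.03
position: [0.5072, 0.3485, 0.1099]
tcp_rot: [[-0.017, 0.908, -0.418], [0.02, -0.418, -0.908], [-1.0, -0.023, -0.011]]
force: [-1.5, -0.1, 0.1]
opening: 0.296
time_s: 11.78
position: [0.5089, 0.3455, 0.2389]
tcp_rot: [[-0.018, 0.908, -0.418], [0.019, -0.418, -0.908], [-1.0, -0.024, -0.01]]
force: [-0.3, 0.1, -9.3]
opening: 0.297
```

View pics/side2c.png

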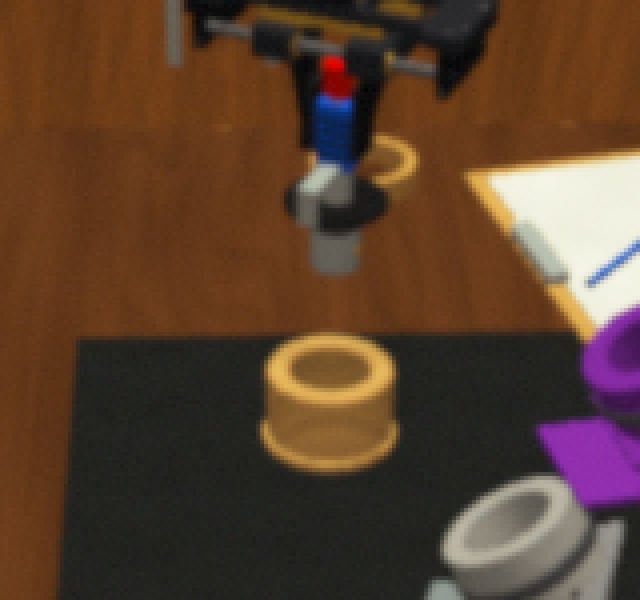

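```bash
python3 - <<'E'
from plan import plan
plan((.84,-.037,.33),67.8,step=35)
E
```

```text
15 rows yaw 4.52 
[[-7.1, 30.6, 13.8], [-7.1, 31.6, 11.4], [-7.1, 32.4, 8.9], [-7.1, 33.0, 6.3], [-7.1, 33.4, 3.7], [-7.1, 33.6, 1.0], [-7.1, 33.5, -1.6], [-7.1, 33.3, -4.3], [-7.1, 32.9, -6.9], [-7.1, 32.2, -9.4], [-7.1, 31.4, -12.0], [-7.1, 30.3, -14.4], [-7.1, 29.1, -16.7], [-7.1, 27.7, -19.0], [-7.1, 26.1, -21.1]]
```

```bash
python3 -m inch '{"dp":[[-7,15,7],[-7,31,12],[-7,32,9],[-7,33,6],[-7,33,4],[-7,34,1],[-7,34,-2],[-7,33,-4],[-7,33,-7],[-7,32,-9],[-7,31,-12],[-7,30,-14],[-7,29,-17],[-7,28,-19],[-7,26,-21],[0,12,-12],[0,0,0],[0,0,0]],"yaw":[4.5,4.5,4.5,4.5,4.5,4.5,4.5,4.5,4.5,4.5,4.5,4.5,4.5,4.5,4.5,0,0,0]}';python3 -c "
from rig import bot
s=bot.read_state();print(s['joint_positions'],s['tcp_rot'])"
```

```text
time_s: 13.38
position: [0.8401, -0.0367, 0.3261]
tcp_rot: [[-0.024, -0.041, -0.999], [0.022, -0.999, 0.04], [-0.999, -0.021, 0.025]]
force: [-0.8, 0.5, -8.4]
opening: 0.293
[-10.42732922  47.85965029  32.69665951   0.98425294 101.04328637
  82.07750449] [[-0.02442558 -0.04090312 -0.99886452]
 [ 0.02163761 -0.99895018  0.04037752]
 [-0.99946746 -0.0206268   0.02528499]]
```

```bash
python3 -m inch '{"dp":[[0,2,-40],[0,2,-40],[0,2,-40],[0,2,-40],[0,2,-40],[0,2,-40],[0,2,-40],[0,2,-40],[0,2,-40],[0,2,-40],[0,0,0],[0,0,0]],"yaw":[0,0,0,0,0,0,0,0,0,0,0,0]}';python3 -c "
from rig import bot
s=bot.read_state();print(s['joint_positions'],s['tcp_rot'])"
```

```text
time_s: 14.38
position: [0.981, -0.0542, 0.2662]
tcp_rot: [[0.18, -0.038, -0.983], [0.011, -0.999, 0.04], [-0.984, -0.018, -0.179]]
force: [0.1, 0.2, -8.1]
opening: 0.294
[-10.39680269  61.20006836  12.7865308    2.4821789   95.93419385
  82.32578989] [[ 0.17965661 -0.03760944 -0.98301019]
 [ 0.01083283 -0.99913268  0.0402061 ]
 [-0.98366974 -0.01787207 -0.17909338]]
```

```bash
python3 -m inch '{"dp":[[0,4,-40],[0,4,-40],[0,4,-40],[0,4,-40],[0,4,-40],[0,4,-40],[0,4,-40],[0,4,-40],[0,4,-40],[0,0,0],[0,0,0]],"yaw":[0,0,0,0,0,0,0,0,0,0,0]}';python3 -c "
from rig import bot
s=bot.read_state();print(s['joint_positions'],s['tcp_rot'])"
```

```text
time_s: 15.3
position: [1.0464, -0.0855, 0.291]
tcp_rot: [[0.41, -0.042, -0.911], [-0.009, -0.999, 0.042], [-0.912, -0.009, -0.41]]
force: [0.4, 0.6, -8.1]
opening: 0.294
[-11.97861981  61.08706473  12.52286031   4.42263402  82.57774381
  80.87499173] [[ 0.41000616 -0.0416753  -0.91113013]
 [-0.00882071 -0.99909002  0.04172931]
 [-0.9120401  -0.00907245 -0.41000066]]
```

```bash
python3 -m inch '{"dp":[[0,6,-40],[0,6,-40],[0,6,-40],[0,6,-35],[0,0,0],[0,0,0],[0,0,0]],"yaw":[0,0,0,0,0,0,0]}'; python3 - <<'E'
from rig import bot
import cv2,numpy as np
s=bot.read_state();print(s['joint_positions'],s['tcp_rot'])
for n in ("side","wrist"):
    c=bot.capture(n); cv2.imwrite(f"pics/{n}3.png",c["color"][:,:,::-1]); np.savez(f"pics/{n}3.npz",K=c["intrinsics"],P=c["pose"])
E
```

```text
time_s: 15.88
position: [1.065, -0.1036, 0.3204]
tcp_rot: [[0.497, -0.044, -0.867], [-0.018, -0.999, 0.04], [-0.868, -0.005, -0.497]]
force: [-0.5, -0.6, -7.5]
opening: 0.298
[-13.01676803  60.05273947  12.54923006   5.55900562  78.11289422
  79.84293681] [[ 0.49659712 -0.04377077 -0.86687682]
 [-0.01750809 -0.99902962  0.04041385]
 [-0.86780457 -0.00489204 -0.49688158]]
```

View pics/side3.png

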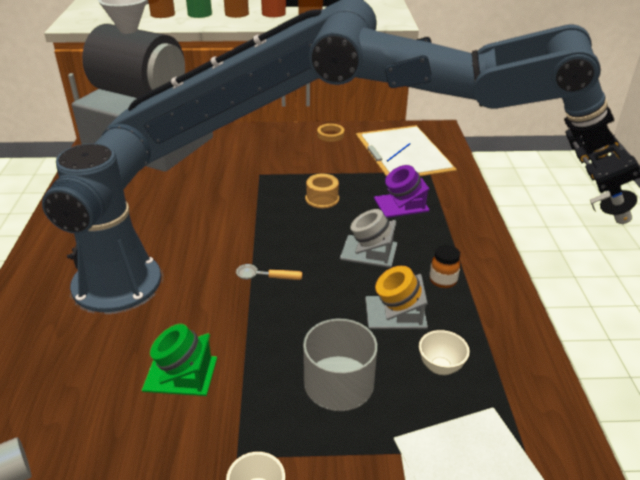

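View pics/wrist3.png

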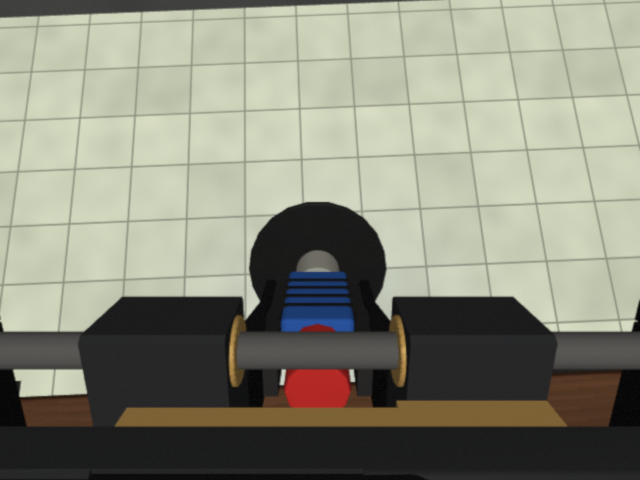

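```bash
python3 - <<'E'
from h import *
from rig import bot
s=bot.read_state(); R=np.array(s["tcp_rot"]);p=np.array(s["position"])
for oz in (-3,0,3):
    P=[]
    for t in np.linspace(0,2*np.pi,72):
        for xs in (.052,.047):
            P.append(proj("wrist3",p+R@np.array([xs,.036*np.cos(t),oz/1e3+.036*np.sin(t)])))
    P=np.array(P); print(oz,P.min(0),P.max(0), "cap",proj("wrist3",p+R@np.array([-.051,0,oz/1e3])), "handle top edge -y side", proj("wrist3",p+R@np.array([.024,0,oz/1e3-.009])))
from plan import plan
a=-R[:,0]; m=np.array([.6435,-.1285,.0985])
print("tcp seat",m+.052*a, "hover",m+.132*a)
plan(m+.142*a+np.array([0,0,.12]),0); plan(m+.142*a,0)
E
```

```text
-3 [246.5852 196.9642] [385.0723 329.0242] cap [314.5519 386.2488] handle top edge -y side [315.6401 266.321 ]
0 [246.8674 202.7803] [384.8022 333.9346] cap [314.5723 395.0463] handle top edge -y side [315.6481 272.4188]
3 [247.1473 208.549 ] [384.5343 338.8079] cap [314.5924 403.7196] handle top edge -y side [315.656 278.462]
tcp seat [ 0.6177 -0.1276  0.1436] hover [ 0.578  -0.1262  0.2131]
13 rows yaw 0.0 last
[[-20.2, 3.4, 31.9]]
14 rows yaw 0.0 last
[[-11.3, 3.2, 33.9]]
```

```bash
python3 -m inch '{"dp":[[-8,2,17],[-12,3.2,34],[-12,3.2,34],[-12,3.2,34],[-11.5,3.2,34],[-11.5,3.2,34],[-11.5,3.2,34],[-11.5,3.2,34],[-11,3.2,34],[-11,3.2,34],[-11,3.2,34],[-11,3.2,34],[-11,3.2,34],[-11,3.2,34],[-4,1.5,17],[0,0,0],[0,0,0],[0,0,0]],"yaw":[0,0,0,0,0,0,0,0,0,0,0,0,0,0,0,0,0,0]}'; python3 - <<'E'
from rig import bot
import cv2,numpy as np
s=bot.read_state();print(s['position'],s['joint_positions'],s['tcp_rot'])
for n in ("side","top","wrist"):
    c=bot.capture(n); cv2.imwrite(f"pics/{n}4.png",c["color"][:,:,::-1]); np.savez(f"pics/{n}4.npz",K=c["intrinsics"],P=c["pose"])
s=cv2.imread("pics/side4.png")[170:350,310:490]; cv2.imwrite("pics/side4c.png",cv2.resize(s,None,fx=3.3,fy=3.3,interpolation=3))
E
```

```text
time_s: 17.48
position: [0.5781, -0.1283, 0.2253]
tcp_rot: [[0.502, -0.044, -0.864], [-0.022, -0.999, 0.039], [-0.865, -0.001, -0.503]]
force: [1.2, -0.8, -7.4]
opening: 0.297
[ 0.57807779 -0.1282559   0.22525281] [-30.18647062  21.13248115 109.79920387  32.86520879  25.50396345
  35.40712529] [[ 5.02079401e-01 -4.43743332e-02 -8.63682345e-01]
 [-2.17453074e-02 -9.99014767e-01  3.86863798e-02]
 [-8.64548099e-01 -6.42596342e-04 -5.02549670e-01]]
```

View pics/side4c.png

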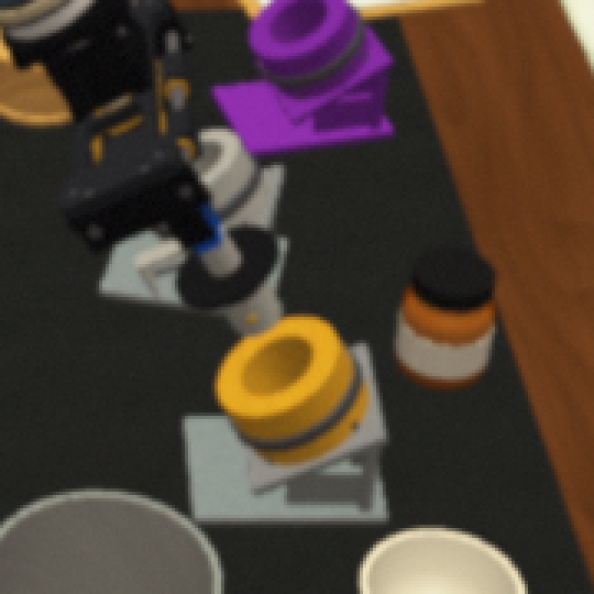

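View pics/wrist4.png

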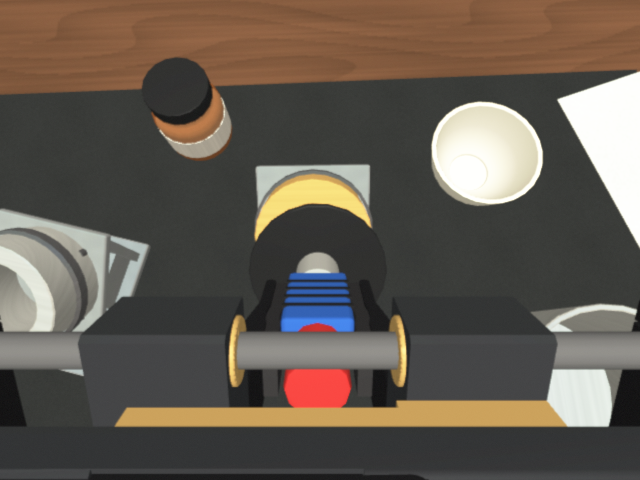

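```bash
python3 - <<'E'
from plan import *
s=bot.read_state(); R=np.array(s["tcp_rot"]);a=-R[:,0]; m=np.array([.6435,-.1285,.0985])
plan(m+(.052+.048)*a,step=20); plan(m+(.052+.018)*a,step=20)
print(R.T@(m+.052*a-s["position"])*1000)
E
```

```text
3 rows yaw 0.0 last
[[13.9, -0.4, 1.9]]
4 rows yaw 0.0 last
[[18.0, -0.3, 1.4]]
[89.8044304  -1.33472782  5.75393176]
```

```bash
python3 -m inch '{"dp":[[14,-0.6,2],[14,-0.6,2],[14,-0.6,1.8],[0,0,0],[0,0,0],[0,0,0]],"yaw":[0,0,0,0,0,0]}'; python3 - <<'E'
from rig import bot
import cv2,numpy as np
from plan import *
s=bot.read_state(); R=np.array(s["tcp_rot"]);a=-R[:,0]; m=np.array([.6435,-.1285,.0985])
print(R.T@(m+.052*a-s["position"])*1000)
for n in ("side","top","wrist"):
    c=bot.capture(n); cv2.imwrite(f"pics/{n}5.png",c["color"][:,:,::-1]); np.savez(f"pics/{n}5.npz",K=c["intrinsics"],P=c["pose"])
s=cv2.imread("pics/side5.png")[190:330,330:470]; s=cv2.resize(s,None,fx=4,fy=4,interpolation=3)
w=cv2.resize(cv2.imread("pics/wrist5.png")[140:300,230:410],None,fx=1.3,fy=1.3)
cv2.imwrite("pics/side5c.png",s);cv2.imwrite("pics/w5c.png",w)
E
```

```text
time_s: 18.13
position: [0.5922, -0.1256, 0.1841]
tcp_rot: [[0.498, -0.043, -0.866], [-0.018, -0.999, 0.039], [-0.867, -0.004, -0.498]]
force: [-0.3, -0.7, -7.3]
opening: 0.294
[47.84240581  1.04965641 -1.86943541]
```

View pics/side5c.png

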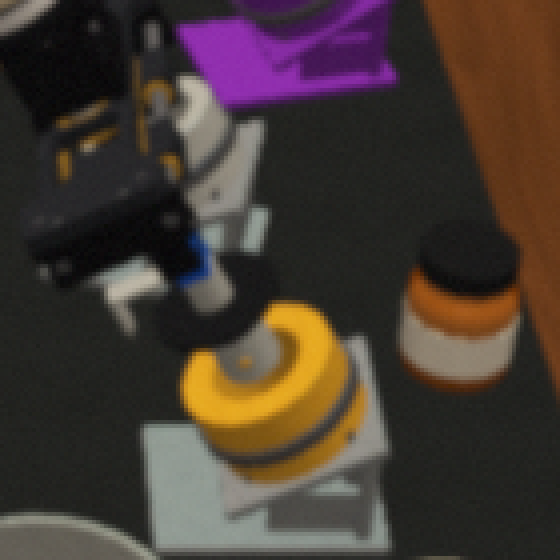

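View pics/wrist5.png

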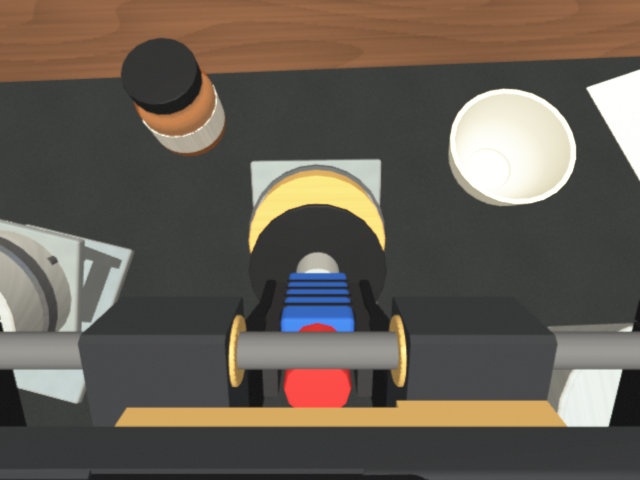

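```bash
cat > ov.py <<'E'
from h import *; import cv2,sys
from rig import bot
def overlay(img,box,f,circles,out):
    x,y,w,h=box; I=cv2.resize(cv2.imread(f"pics/{img}.png")[y:y+h,x:x+w],None,fx=f,fy=f,interpolation=3)
    for c,R,r,col in circles:
        P=[]
        for t in np.linspace(0,2*np.pi,60): P.append((proj(img,c+R@np.array([0,r*np.cos(t),r*np.sin(t)]))-[x,y]+.5)*f)
        cv2.polylines(I,[np.round(P).astype(int)],True,col,1)
    cv2.imwrite(out,I)
E
python3 - <<'E'
from ov import *
s=bot.read_state(); R=np.array(s["tcp_rot"]);p=np.array(s["position"]);a=-R[:,0]; m=np.array([.6435,-.1285,.0985])
C=[(m,R,.044,(255,0,0)),(m,R,.026,(255,0,0)),(p-.052*a,R,.036,(0,255,0)),(p-.098*a,R,.017,(0,0,255))]
overlay("side5",(330,190,140,140),4,C,"pics/o1.png"); overlay("top5",(320,130,100,100),6,C,"pics/o2.png")
E
```

```text
(no output)
```

View pics/o1.png

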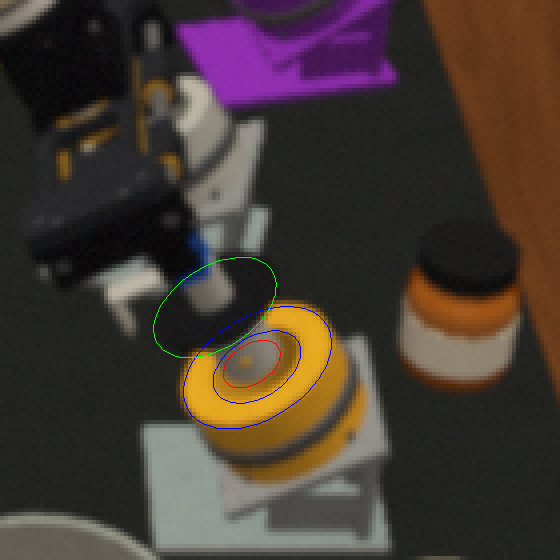

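View pics/o2.png

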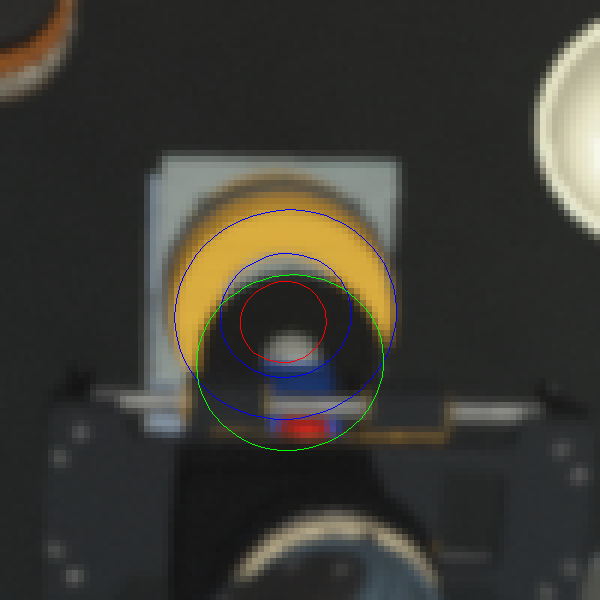

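```bash
python3 -m inch '{"dp":[[5,0,-1],[10,0,-0.9],[10,0,0],[5,0,0],[0,0,0],[0,0,0]],"yaw":[0,0,0,0,0,0]}'; python3 - <<'E'
from plan import *
s=bot.read_state(); R=np.array(s["tcp_rot"]);a=-R[:,0]; m=np.array([.6435,-.1275,.0985])
print(R.T@(m+.052*a-s["position"])*1000,s["joint_positions"],s["moment"])
E
```

```text
time_s: 18.78
position: [0.608, -0.1258, 0.1578]
tcp_rot: [[0.496, -0.044, -0.867], [-0.017, -0.999, 0.04], [-0.868, -0.005, -0.497]]
force: [0.3, -0.8, -8.2]
opening: 0.294
[17.0866309   0.40424482 -1.40306151] [-28.09738102  29.92778519 109.05636134  43.13869646  18.63652119
  25.9411915 ] [ 0.0062372   1.28301104 -0.03882743]
```

```bash
python3 -m inch '{"dp":[[4,0,-0.6],[4,0,-0.6],[2,0,0],[0,0,0],[0,0,0]],"yaw":[0,0,0,0,0]}'; python3 -m inch '{"dp":[[2,0,0],[2,0,0],[1,0,0],[0,0,0],[0,0,0]],"yaw":[0,0,0,0,0]}'; python3 - <<'E'
from plan import *
s=bot.read_state(); R=np.array(s["tcp_rot"]);a=-R[:,0]; m=np.array([.6435,-.1275,.0985])
print(R.T@(m+.052*a-s["position"])*1000,s["joint_positions"],R.T@s["force"], s["moment"])
E
```

```text
time_s: 19.2
position: [0.6141, -0.1261, 0.1503]
tcp_rot: [[0.497, -0.044, -0.867], [-0.018, -0.999, 0.04], [-0.868, -0.005, -0.497]]
force: [0.6, 0.5, -8.2]
opening: 0.3
time_s: 19.62
position: [0.6158, -0.126, 0.1456]
tcp_rot: [[0.496, -0.043, -0.867], [-0.017, -0.999, 0.04], [-0.868, -0.005, -0.496]]
force: [-2.3, -0.3, -7.5]
opening: 0.297
[ 2.61938623  0.55955054 -0.69811005] [-27.66533511  31.63110074 108.44508752  45.11895793  17.6769413
  24.18653176] [5.35299722 0.46515153 5.7306533 ] [-0.0718631   1.77134514 -0.02222777]
```

```bash
python3 -m inch '{"dp":[[1,0,0],[1,0,0],[0.7,0,0],[0,0,0],[0,0,0]],"yaw":[0,0,0,0,0]}'; python3 - <<'E'
from plan import *
import cv2
s=bot.read_state(); R=np.array(s["tcp_rot"]);a=-R[:,0]; m=np.array([.6435,-.1275,.0985])
print(R.T@(m+.052*a-s["position"])*1000,R.T@s["force"], s["moment"])
for n in ("side","wrist"):
    c=bot.capture(n); cv2.imwrite(f"pics/{n}6.png",c["color"][:,:,::-1]); np.savez(f"pics/{n}6.npz",K=c["intrinsics"],P=c["pose"])
from ov import overlay
p=np.array(s["position"])
C=[(m,R,.044,(255,0,0)),(p-.052*a,R,.036,(0,255,0))]
overlay("side6",(330,190,140,140),4,C,"pics/o3.png")
E
```

```text
time_s: 20.03
position: [0.6161, -0.1259, 0.1443]
tcp_rot: [[0.496, -0.044, -0.867], [-0.018, -0.999, 0.04], [-0.868, -0.005, -0.497]]
force: [-13.5, -0.9, 3.0]
opening: 0.299
[ 1.38282389  0.57275544 -1.09239188] [-9.29239033  1.46416762 10.21831354] [-0.07188332  2.03046932 -0.1000546 ]
```

View pics/o3.png

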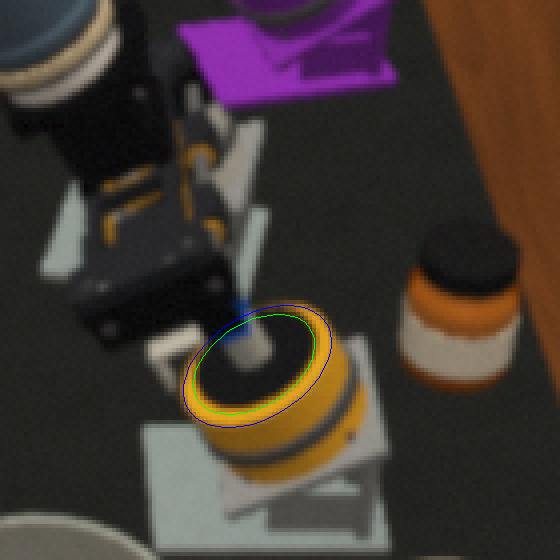

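```bash
python3 -m inch '{"dp":[[-0.8,0,-0.5],[0,0,0],[0,0,0],[0,0,0],[0,0,0],[0,0,0]],"yaw":[0,0,0,0,0,0]}' 46; python3 - <<'E'
from plan import *
import cv2
s=bot.read_state(); R=np.array(s["tcp_rot"]);p=np.array(s["position"]);a=-R[:,0]; m=np.array([.6435,-.1275,.0985])
print(p,R.T@(m+.052*a-p)*1000,R.T@s["force"], s["moment"])
for n in ("side","wrist"):
    c=bot.capture(n); cv2.imwrite(f"pics/{n}7.png",c["color"][:,:,::-1]); np.savez(f"pics/{n}7.npz",K=c["intrinsics"],P=c["pose"])
from ov import overlay
C=[(m,R,.044,(255,0,0)),(m+.005*a,R,.036,(0,255,0))]
overlay("side7",(330,190,140,140),4,C,"pics/o4.png")
E
```

```text
time_s: 20.63
position: [0.6187, -0.1266, 0.1451]
tcp_rot: [[0.498, -0.044, -0.866], [-0.018, -0.999, 0.04], [-0.867, -0.004, -0.499]]
force: [-0.4, -0.3, -0.1]
opening: 0.523
[ 0.61865841 -0.12661288  0.145121  ] [ 0.80642738 -0.0185813   1.70004929] [-0.10789817  0.29883656  0.35544436] [-0.01236599  0.47074653 -0.03660028]
```

View pics/o4.png

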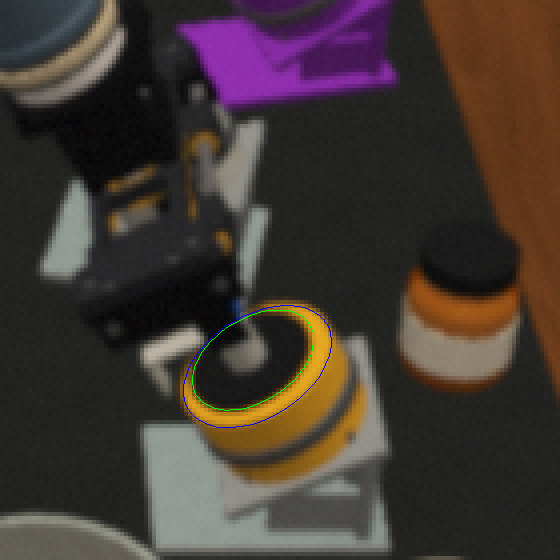

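View pics/wrist7.png

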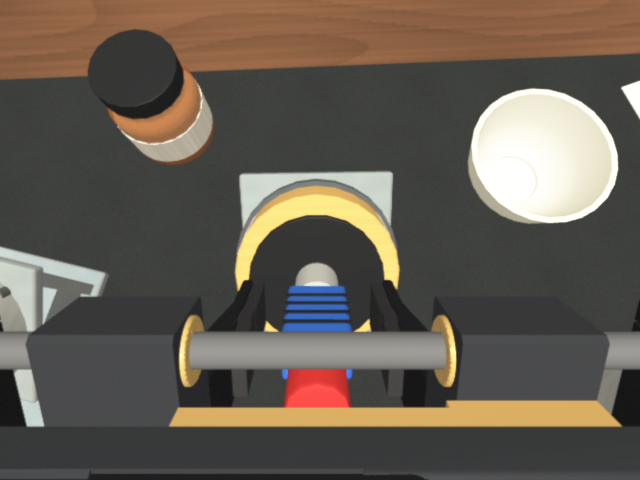

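```bash
python3 -m inch '{"dp":[[-6,0,0.5],[-10,0,0.5],[-10,0,0.5],[-8,0,0],[-4.5,0,0],[0,0,0],[0,0,0],[0,0,0]],"yaw":[0,0,0,0,0,0,0,0]}' ; python3 - <<'E'
from plan import *
s=bot.read_state(); R=np.array(s["tcp_rot"]);p=np.array(s["position"]);a=-R[:,0]; m=np.array([.6435,-.1275,.0985])
print(p,R.T@(m+.052*a-p)*1000,R)
E
```

```text
time_s: 21.4
position: [0.5976, -0.1257, 0.1774]
tcp_rot: [[0.497, -0.044, -0.866], [-0.018, -0.999, 0.04], [-0.867, -0.004, -0.498]]
force: [-0.0, 0.2, 0.1]
opening: 0.527
[ 0.59755309 -0.12569911  0.17743657] [39.35078449  0.13722958 -0.59920439] [[ 0.4973548  -0.04382928 -0.86643938]
 [-0.01794937 -0.99902909  0.04023308]
 [-0.86736153 -0.00445808 -0.49765862]]
```

```bash
python3 -m inch '{"dp":[[0,0,0],[0,0,0],[0,0,0],[0,0,0],[0,0,0],[0,0,0],[0,0,0],[0,0,0]],"yaw":[0,0,0,0,0,0,0,0]}' 0; python3 - <<'E'
from plan import *
import cv2
s=bot.read_state(); R=np.array(s["tcp_rot"]);print(s["position"],R.T@s["force"])
c=bot.capture("wrist"); cv2.imwrite(f"pics/w8.png",c["color"][:,:,::-1])
c=bot.capture("side"); cv2.imwrite(f"pics/side8.png",cv2.resize(c["color"][190:330,330:470,::-1],None,fx=4,fy=4,interpolation=3))
E
```

```text
time_s: 22.07
position: [0.5975, -0.1256, 0.1771]
tcp_rot: [[0.497, -0.044, -0.867], [-0.018, -0.999, 0.04], [-0.868, -0.005, -0.497]]
force: [0.6, -0.4, -2.3]
opening: 0.22
[ 0.59746986 -0.12556389  0.17708514] [2.30279014 0.39135879 0.55246075]
```

View pics/w8.png

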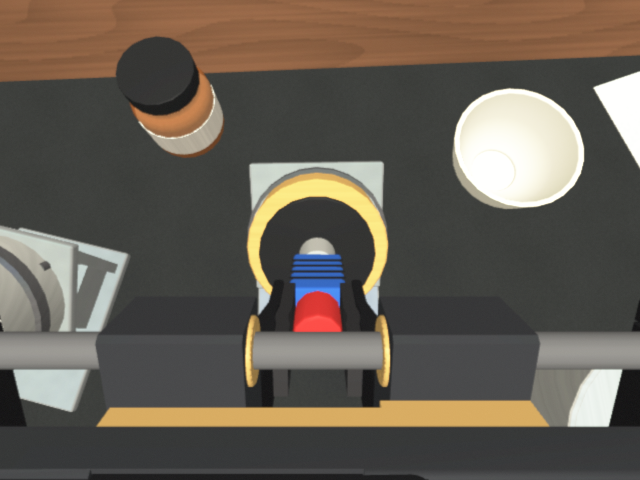

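View pics/side8.png

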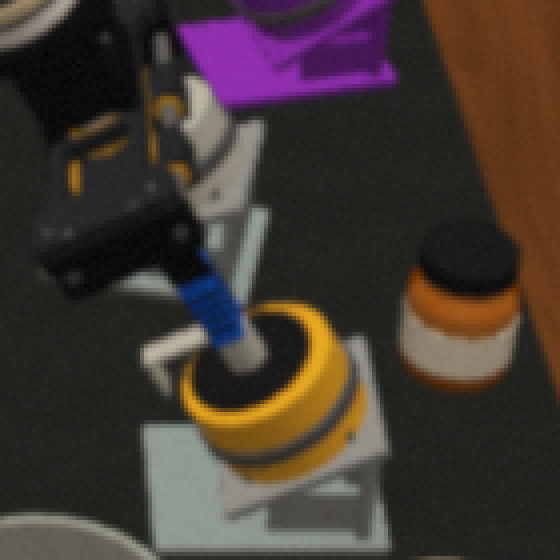

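```bash
python3 -m inch '{"dp":[[-1.5,0,0],[-1.5,0,0],[-1.5,0,0],[-1.5,0,0],[-1.5,0,0],[-1.5,0,0],[-1.5,0,0],[-1.5,0,0],[-1.5,0,0],[-1.5,0,0],[0,0,0],[0,0,0],[0,0,0]],"yaw":[0,0,0,0,0,0,0,0,0,0,0,0,0]}'; python3 - <<'E'
from plan import *
s=bot.read_state(); R=np.array(s["tcp_rot"]);p=np.array(s["position"]);print(p,R.T@s["force"],R.T@(p-[0.59746986,-0.12556389,0.17708514])*1000)
E
```

```text
time_s: 23.25
position: [0.5898, -0.1253, 0.1905]
tcp_rot: [[0.497, -0.044, -0.867], [-0.018, -0.999, 0.04], [-0.867, -0.004, -0.497]]
force: [-1.1, -0.3, -1.5]
opening: 0.224
[ 0.58978068 -0.12531986  0.1905223 ] [0.73489604 0.36661781 1.68437246] [-1.54835127e+01  3.21772723e-02 -1.11618070e-02]
```

```bash
python3 -m inch '{"dp":[[-1,0,0],[-1,0,0],[0,0,0],[0,0,0],[0,0,0]],"yaw":[0,0,0,0,0]}'; python3 - <<'E'
from plan import *
import cv2
s=bot.read_state(); R=np.array(s["tcp_rot"]);p=np.array(s["position"]);print(p,R.T@s["force"],R.T@(p-[0.59746986,-0.12556389,0.17708514])*1000)
a=-R[:,0]; m=np.array([.6435,-.1275,.0985])
for n in ("side","wrist"):
    c=bot.capture(n); cv2.imwrite(f"pics/{n}9.png",c["color"][:,:,::-1]); np.savez(f"pics/{n}9.npz",K=c["intrinsics"],P=c["pose"])
from ov import overlay
overlay("side9",(330,190,140,140),4,[(m,R,.044,(255,0,0)),(m+.005*a,R,.036,(0,255,0))],"pics/o9.png")
E
```

```text
time_s: 23.67
position: [0.5889, -0.1253, 0.192]
tcp_rot: [[0.497, -0.044, -0.867], [-0.018, -0.999, 0.04], [-0.868, -0.005, -0.497]]
force: [-0.1, -1.2, -3.8]
opening: 0.221
[ 0.5889366  -0.12526796  0.19195016] [3.30819284 1.18979554 1.95814799] [-1.71427101e+01  7.87228596e-03  1.68355543e-02]
```

View pics/o9.png

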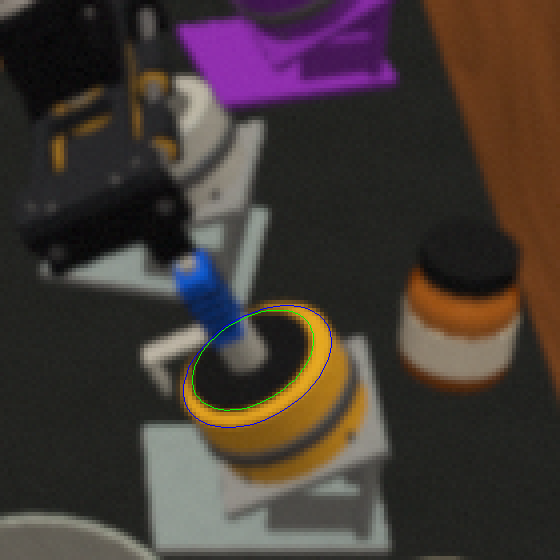

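View pics/wrist9.png

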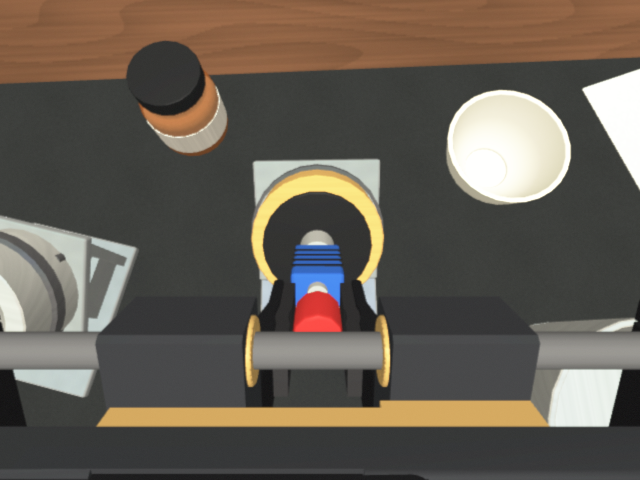

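```bash
python3 -m inch '{"dp":[[-0.7,0,0],[0,0,0],[0,0,0],[0,0,0]],"yaw":[0,0,0,0]}'; python3 - <<'E'
from plan import *
s=bot.read_state(); R=np.array(s["tcp_rot"]);p=np.array(s["position"]);print(p,R.T@s["force"],R.T@(p-[0.59746986,-0.12556389,0.17708514])*1000)
E
python3 -m inch '{"dp":[[1,0,0],[1.5,0,0],[1.5,0,0],[1.5,0,0],[1.5,0,0],[1.5,0,0],[1.5,0,0],[1.5,0,0],[1.5,0,0],[1.5,0,0],[1.5,0,0],[1,0,0],[0,0,0],[0,0,0],[0,0,0]],"yaw":[0,0,0,0,0,0,0,0,0,0,0,0,0,0,0]}'; python3 - <<'E'
from plan import *
s=bot.read_state(); R=np.array(s["tcp_rot"]);p=np.array(s["position"]);print(p,R.T@s["force"],R.T@(p-[0.59746986,-0.12556389,0.17708514])*1000)
E
```

```text
time_s: 24.1
position: [0.5886, -0.1252, 0.1925]
tcp_rot: [[0.497, -0.044, -0.867], [-0.018, -0.999, 0.04], [-0.868, -0.005, -0.497]]
force: [0.6, -0.2, -4.4]
opening: 0.22
[ 0.58862934 -0.12522937  0.19254961] [4.1088817  0.20656892 1.66578902] [-1.78161716e+01 -2.10294909e-02 -1.35105504e-02]
time_s: 25.35
position: [0.5972, -0.1255, 0.1776]
tcp_rot: [[0.497, -0.044, -0.867], [-0.018, -0.999, 0.04], [-0.868, -0.005, -0.497]]
force: [-0.3, -0.7, -4.4]
opening: 0.218
[ 0.59724728 -0.1255232   0.17762045] [3.6317122 0.6890968 2.4278887] [-0.57577221 -0.03349318 -0.07157   ]
```

```bash
python3 -m inch '{"dp":[[0.7,0,0],[0.5,0,0],[0,0,0],[0,0,0],[0,0,0]],"yaw":[0,0,0,0,0]}'; python3 - <<'E'
from plan import *
s=bot.read_state(); R=np.array(s["tcp_rot"]);p=np.array(s["position"]);print(p,R.T@s["force"],R.T@(p-[0.59746986,-0.12556389,0.17708514])*1000)
E
```

```text
time_s: 25.77
position: [0.5976, -0.1256, 0.177]
tcp_rot: [[0.497, -0.044, -0.867], [-0.018, -0.999, 0.04], [-0.867, -0.005, -0.497]]
force: [-5.1, -0.9, 2.4]
opening: 0.222
[ 0.59756885 -0.12555039  0.17704956] [-4.61838972  1.06732558  3.21240086] [ 0.07983962 -0.01764434 -0.06754121]
```

```bash
python3 -m inch '{"dp":[[0.7,0,0],[0,0,0],[0,0,0]],"yaw":[0,0,0]}';  python3 -m inch '{"dp":[[0,0,0],[0,0,0],[0,0,0],[0,0,0],[0,0,0]],"yaw":[0,0,0,0,0]}' 46; python3 - <<'E'
from plan import *
import cv2
s=bot.read_state(); R=np.array(s["tcp_rot"]);p=np.array(s["position"]);print(p,R.T@s["force"],R.T@(p-[0.59746986,-0.12556389,0.17708514])*1000)
c=bot.capture("wrist"); cv2.imwrite(f"pics/w10.png",c["color"][:,:,::-1])
E
```

```text
time_s: 26.02
position: [0.5976, -0.1255, 0.177]
tcp_rot: [[0.498, -0.044, -0.866], [-0.018, -0.999, 0.04], [-0.867, -0.004, -0.498]]
force: [-7.9, -1.1, 7.3]
opening: 0.22
time_s: 26.43
position: [0.5986, -0.1258, 0.1764]
tcp_rot: [[0.498, -0.044, -0.866], [-0.018, -0.999, 0.04], [-0.867, -0.004, -0.498]]
force: [0.3, 0.0, -0.5]
opening: 0.493
[ 0.5986356  -0.12576919  0.17638667] [ 0.61402014 -0.03085391  0.01141941] [ 1.18960276  0.15716739 -0.67014519]
```

View pics/w10.png

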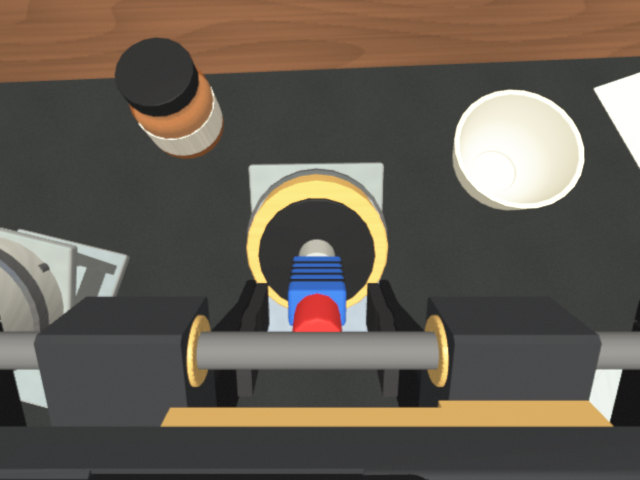

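```bash
python3 -m inch '{"dp":[[6,0,0],[9,0,0],[9,0,0],[8,0,0],[4.5,0,0],[0,0,0],[0,0,0],[0,0,0]],"yaw":[0,0,0,0,0,0,0,0]}';  python3 -m inch '{"dp":[[0,0,0],[0,0,0],[0,0,0],[0,0,0],[0,0,0],[0,0,0]],"yaw":[0,0,0,0,0,0]}' 0; python3 - <<'E'
from plan import *
import cv2
s=bot.read_state(); R=np.array(s["tcp_rot"]);p=np.array(s["position"]);a=-R[:,0]; m=np.array([.6435,-.1275,.0985])
print(p,R.T@s["force"],R.T@(m+.052*a-p)*1000)
E
```

```text
time_s: 27.15
position: [0.6162, -0.1262, 0.1445]
tcp_rot: [[0.497, -0.044, -0.867], [-0.018, -0.999, 0.04], [-0.868, -0.005, -0.497]]
force: [0.3, -0.2, -0.5]
opening: 0.527
time_s: 27.65
position: [0.6163, -0.1262, 0.1449]
tcp_rot: [[0.497, -0.044, -0.866], [-0.018, -0.999, 0.04], [-0.867, -0.005, -0.498]]
force: [-1.6, 0.4, 2.3]
opening: 0.295
[ 0.61625769 -0.12616676  0.14491514] [-2.81873471 -0.30482602  0.2677943 ] [ 1.83165329  0.36492739 -0.55345677]
```

```bash
python3 -m inch '{"dp":[[0,0,0],[0,0,0],[-2,0,0],[-4,0,0],[-6,0,0],[-8,0,0],[-8,0,0],[-8,0,0],[-8,0,0],[-8,0,0],[-10,0,0],[-15,0,0],[-15,0,0],[-8,0,0],[0,0,0],[0,0,0]],"yaw":[0,0,0,0,0,0,0,0,0,0,0,0,0,0,0,0]}'; python3 - <<'E'
from plan import *
import cv2
s=bot.read_state(); R=np.array(s["tcp_rot"]);p=np.array(s["position"])
print(p,R.T@s["force"],s["joint_positions"])
c=bot.capture("wrist"); cv2.imwrite(f"pics/w11.png",c["color"][:,:,::-1])
c=bot.capture("side"); cv2.imwrite(f"pics/side11.png",cv2.resize(c["color"][150:300,300:450,::-1],None,fx=4,fy=4,interpolation=3))
E
```

```text
time_s: 28.98
position: [0.5664, -0.1246, 0.2321]
tcp_rot: [[0.498, -0.044, -0.866], [-0.018, -0.999, 0.04], [-0.867, -0.004, -0.498]]
force: [-0.6, 0.4, -8.2]
opening: 0.297
[ 0.56641551 -0.12455726  0.23206506] [ 6.83905965 -0.29740374  4.59614325] [-30.58205185  19.62870836 110.74855322  32.23592057  26.44347646
  35.82150539]
```

View pics/w11.png

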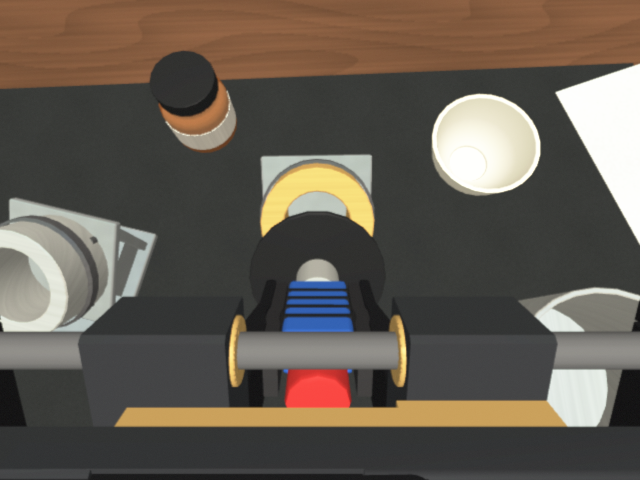

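View pics/side11.png

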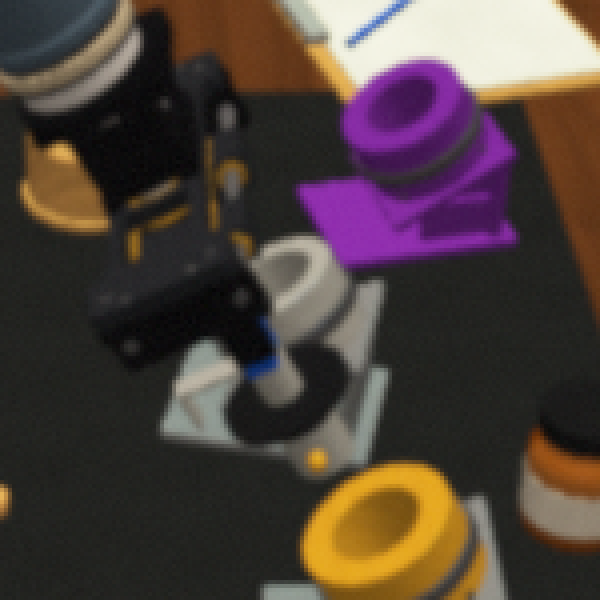

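```bash
python3 - <<'E'
from plan import *
plan((.42,-.005,.235),0,step=32)
E
```

```text
6 rows yaw 0.0 last
[[-13.0, -18.8, 21.6]]
```

```bash
python3 -m inch '{"dp":[[-7,-9,11],[-13,-19,22],[-13,-19,22],[-13,-19,22],[-13,-19,22],[-13,-19,22],[-7,-9,11],[0,0,0],[0,0,0]],"yaw":[0,0,0,0,0,0,0,0,0]}'; python3 -c "
from rig import bot
s=bot.read_state();print(s['joint_positions'])"; python3 -m inch '{"dp":[[-8,0,20],[-8,0,20],[-8,0,20],[-8,0,20],[0,0,0]],"yaw":[0,0,0,0,0]}'; python3 -c "
from rig import bot
s=bot.read_state();print(s['joint_positions'])"
```

```text
time_s: 29.83
position: [0.417, -0.0042, 0.2345]
tcp_rot: [[0.497, -0.043, -0.867], [-0.017, -0.999, 0.04], [-0.868, -0.005, -0.497]]
force: [0.7, -0.3, -6.9]
opening: 0.297
[-24.00341337   6.90212195 131.24988937  38.32080627  17.48110343
  34.20348823]
time_s: 30.25
position: [0.3415, -0.0018, 0.2333]
tcp_rot: [[0.489, -0.046, -0.871], [-0.02, -0.999, 0.041], [-0.872, -0.002, -0.489]]
force: [-0.5, -0.4, -7.9]
opening: 0.297
[-32.97542339  -0.38717853 139.91349575  45.36403732  20.48280401
  19.49129787]
```

```bash
python3 -m inch '{"dp":[[5,0,38],[5,0,38],[5,0,38],[5,0,38],[5,0,38],[0,0,0],[0,0,0]],"yaw":[0,0,0,0,0,0,0]}'; python3 -c "
from rig import bot
s=bot.read_state();print(s['joint_positions'])"
```

```text
time_s: 30.83
position: [0.2787, 0.0121, 0.2467]
tcp_rot: [[0.393, -0.049, -0.918], [-0.024, -0.999, 0.042], [-0.919, 0.006, -0.394]]
force: [0.9, 0.4, -7.8]
opening: 0.295
[-35.87113875 -11.18955504 139.82586352  22.46343729  33.48487739
  39.96401598]
```

```bash
python3 -m inch '{"dp":[[0,4,-30],[30,2,-5],[30,2,-2],[30,2,0],[0,0,0]],"yaw":[0,0,0,0,0]}'; python3 -m inch '{"dp":[[5,0,38],[5,0,38],[5,0,38],[5,0,38],[5,0,38],[5,0,38],[0,0,0],[0,0,0]],"yaw":[0,0,0,0,0,0,0,0]}'; python3 -c "
from rig import bot
s=bot.read_state();print(s['joint_positions'])"
```

```text
time_s: 31.25
position: [0.347, 0.0007, 0.1897]
tcp_rot: [[0.393, -0.047, -0.918], [-0.015, -0.999, 0.045], [-0.919, -0.004, -0.393]]
force: [0.1, -0.6, -8.8]
opening: 0.294
time_s: 31.92
position: [0.2707, 0.0227, 0.2132]
tcp_rot: [[0.277, -0.049, -0.96], [-0.027, -0.999, 0.044], [-0.961, 0.013, -0.278]]
force: [0.5, 0.0, -7.8]
opening: 0.291
[-26.24360088  -2.42527111 139.8482047   12.14230805  27.95235232
  56.47638692]
```

```bash
python3 -m inch '{"dp":[[0,7,-30],[28,7,-10],[28,6,-8],[8,0,0],[0,0,0]],"yaw":[0,0,0,0,0]}'; python3 -m inch '{"dp":[[5,0,38],[5,0,38],[5,0,38],[5,0,38],[5,0,38],[5,0,38],[5,0,38],[0,0,0],[0,0,0]],"yaw":[0,0,0,0,0,0,0,0,0]}'; python3 -c "
from rig import bot
s=bot.read_state();print(s['joint_positions'])"
```

```text
time_s: 32.33
position: [0.3345, -0.0016, 0.1622]
tcp_rot: [[0.271, -0.051, -0.961], [-0.024, -0.999, 0.046], [-0.962, 0.01, -0.272]]
force: [-1.2, 1.2, -7.8]
opening: 0.295
time_s: 33.08
position: [0.229, 0.0247, 0.2065]
tcp_rot: [[0.146, -0.052, -0.988], [-0.036, -0.998, 0.048], [-0.989, 0.029, -0.148]]
force: [0.1, 0.4, -8.0]
opening: 0.295
[-25.09566218  -3.05284927 139.88576156   2.92129843  34.70765454
  65.50997662]
```

```bash
python3 -m inch '{"dp":[[0,5,-32],[25,7,-20],[25,6,-20],[15,0,0],[0,0,0]],"yaw":[0,0,0,0,0]}'; python3 -m inch '{"dp":[[5,0,36],[5,0,36],[5,0,36],[5,0,36],[5,0,36],[5,0,36],[0,0,0],[0,0,0]],"yaw":[0,0,0,0,0,0,0,0]}'; python3 -c "
from rig import bot
s=bot.read_state();print(s['joint_positions'])"
```

```text
time_s: 33.5
position: [0.3099, 0.0006, 0.1496]
tcp_rot: [[0.138, -0.053, -0.989], [-0.033, -0.998, 0.049], [-0.99, 0.025, -0.14]]
force: [-1.4, 1.1, -7.8]
opening: 0.293
time_s: 34.17
position: [0.2078, 0.0237, 0.1976]
tcp_rot: [[0.051, -0.053, -0.997], [-0.043, -0.998, 0.051], [-0.998, 0.04, -0.053]]
force: [-0.0, -0.6, -7.4]
opening: 0.297
[-23.79060994  -0.82702669 139.92109662  -1.7640577   37.25785403
  70.56615673]
```

```bash
python3 - <<'E'
from plan import *
s=bot.read_state();p=s["position"]
plan((.4876,-.3225,.275),0,step=33)
E
```

```text
14 rows yaw 0.0 last
[[-3.4, 23.8, -21.5]]
```

```bash
python3 -m inch '{"dp":[[-9,12,-11],[-9,24,-21],[-9,24,-21],[-9,24,-21],[-6,24,-21],[-3,24,-21],[-1,24,-22],[-1,24,-22],[0,24,-22],[0,24,-22],[0,24,-22],[0,24,-22],[0,24,-22],[0,24,-22],[0,12,-11],[0,0,0],[0,0,0],[0,0,0]],"yaw":[0,0,0,0,0,0,0,0,0,0,0,0,0,0,0,0,0,0]}'; python3 - <<'E'
from plan import *
import cv2
s=bot.read_state(); R=np.array(s["tcp_rot"]);p=np.array(s["position"]);a=-R[:,0]; print(p,s["joint_positions"],s["force"])
for n in ("side","top","wrist"):
    c=bot.capture(n); cv2.imwrite(f"pics/{n}12.png",c["color"][:,:,::-1]); np.savez(f"pics/{n}12.npz",K=c["intrinsics"],P=c["pose"])
from ov import overlay
z=np.array([0,0,1.]);Rv=np.array([[0,1,0],[0,0,1],[1,0,0]]).T
Rv=np.column_stack([z,[1,0,0],[0,1,0]])
r=np.array([.5145,-.3245,.110])
C=[(r,Rv,.070,(0,0,255)),(r,Rv,.066,(255,0,0)),(p-.052*a,R,.036,(0,255,0))]
overlay("side12",(270,200,190,220),2.7,C,"pics/o12s.png");overlay("top12",(390,180,120,110),5,C,"pics/o12t.png")
E
```

```text
time_s: 35.67
position: [0.4881, -0.3233, 0.2678]
tcp_rot: [[0.041, -0.053, -0.998], [-0.035, -0.998, 0.051], [-0.999, 0.033, -0.042]]
force: [0.2, 0.5, -8.7]
opening: 0.295
[ 0.4881277  -0.32331454  0.26782572] [-44.54008986  23.75333163  87.89080203   0.19946996  65.27055481
  48.37082473] [ 0.20936905  0.46012279 -8.74477204]
```

View pics/o12s.png

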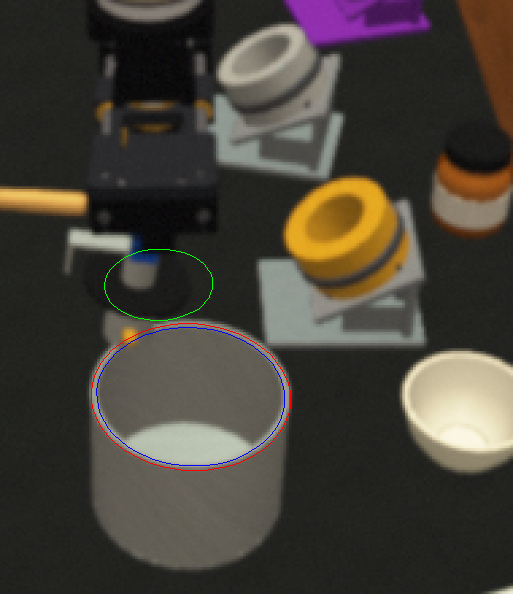

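View pics/wrist12.png

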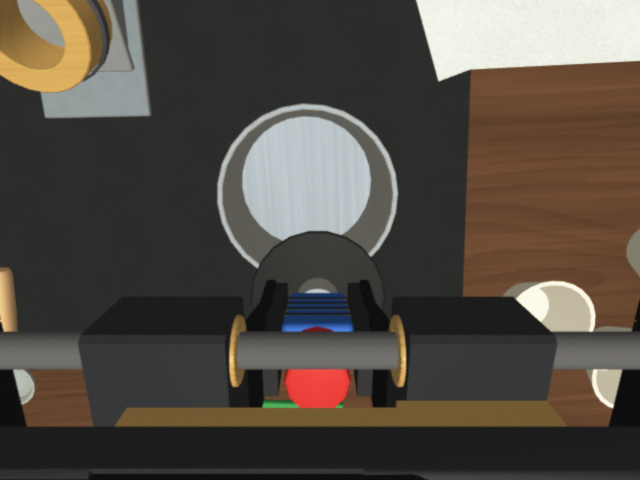

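View pics/o12t.png

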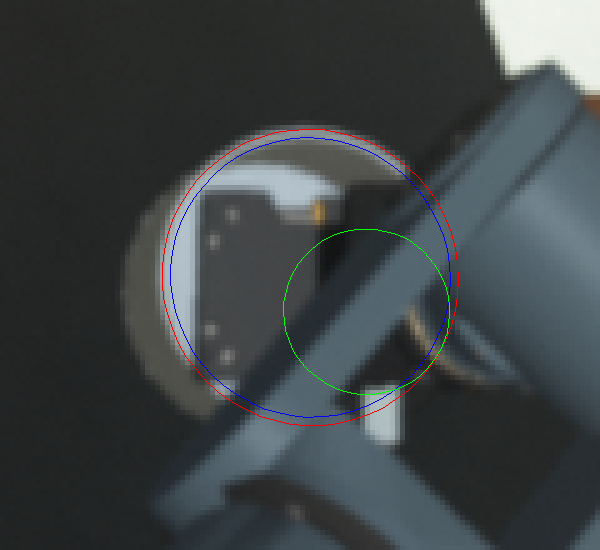

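```bash
python3 - <<'E'
from ov import *
from scipy.spatial.transform import Rotation as Rn
s=bot.read_state(); R=np.array(s["tcp_rot"]);p=np.array(s["position"])
def G(th,oz):  # gauge-aligned frame in tool: rotate about tool y
    Rg=R@Rn.from_euler('y',-th,degrees=True).as_matrix()
    c=p+R@np.array([-.008,0,oz/1e3]); return c,Rg
for th in (0,5,8,11,14):
    c,Rg=G(th,0)
    P=np.array([proj("wrist12",c+Rg@np.array([.055,.036*np.cos(t),.036*np.sin(t)])) for t in np.linspace(0,6.28,90)])
    S=np.array([proj("side12",c+Rg@np.array([.055,.036*np.cos(t),.036*np.sin(t)])) for t in np.linspace(0,6.28,90)])
    S=(S-[270,200]+.5)*2.7
    print(th,"wrist flange top",P[:,1].min().round(1),"side flange",S.min(0).round(0),S.max(0).round(0),"side hook end",((proj("side12",c+Rg@np.array([.060-.033,0,.049]))-[270,200]+.5)*2.7).round(0),"head bottom",((proj("side12",c+Rg@np.array([.106,0,0]))-[270,200]+.5)*2.7).round(0), "cap",proj("wrist12",c+Rg@np.array([-.043,0,0])).round(0))
E
python3 -c "
import cv2
i=cv2.imread('pics/side12.png')[270:350,285:355]; cv2.imwrite('pics/s12z.png',cv2.resize(i,None,fx=7,fy=7,interpolation=3))"
```

```text
0 wrist flange top 203.5 side flange [105. 242.] [214. 313.] side hook end [ 83. 245.] head bottom [161. 333.] cap [316. 395.]
5 wrist flange top 211.9 side flange [ 97. 241.] [206. 313.] side hook end [ 79. 240.] head bottom [148. 333.] cap [316. 384.]
8 wrist flange top 217.1 side flange [ 93. 241.] [202. 312.] side hook end [ 77. 236.] head bottom [140. 333.] cap [316. 376.]
11 wrist flange top 222.5 side flange [ 89. 240.] [197. 312.] side hook end [ 75. 233.] head bottom [131. 332.] cap [316. 369.]
14 wrist flange top 227.9 side flange [ 85. 239.] [192. 312.] side hook end [ 74. 230.] head bottom [123. 331.] cap [316. 361.]
```

View pics/s12z.png

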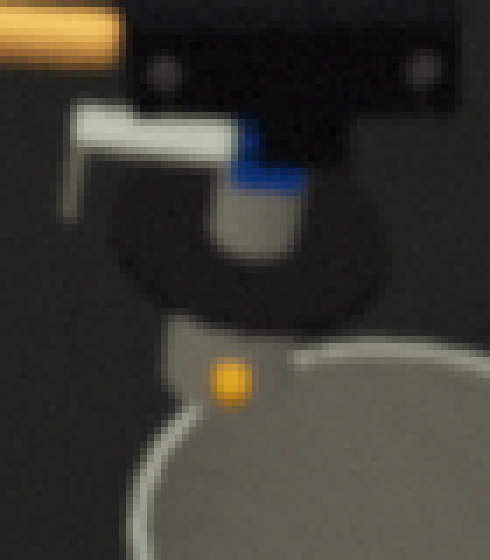

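```bash
python3 - <<'E'
from plan import *
plan((.5004,-.3208,.268),0,step=8);
s=bot.read_state();plan((.5004,-.3208,.185),0,step=20,p=np.array([.5004,-.3208,.268]))
E
```

```text
2 rows yaw 0.0 last
[[1.0, -1.7, -5.7]]
5 rows yaw 0.0 last
[[16.6, -0.6, 0.8]]
```

Shift inward, then lower to just above the flange-entry height and look.

```bash
python3 -m inch '{"dp":[[1,-1.7,-5.7],[1,-1.7,-5.7],[10,-0.5,0.5],[17,-0.6,0.8],[17,-0.6,0.8],[17,-0.6,0.8],[17,-0.6,0.8],[4,0,0],[0,0,0],[0,0,0],[0,0,0]],"yaw":[0,0,0,0,0,0,0,0,0,0,0]}'; cat > look.py <<'E'
from ov import *
from scipy.spatial.transform import Rotation as Rn
def look(tag,th,oz,crop=(280,230,130,130),f=4.5,cams=("side","wrist","top")):
    s=bot.read_state(); R=np.array(s["tcp_rot"]);p=np.array(s["position"]); print(p,R[:,0],s["force"],s["opening"])
    for n in cams:
        c=bot.capture(n); cv2.imwrite(f"pics/{n}{tag}.png",c["color"][:,:,::-1]); np.savez(f"pics/{n}{tag}.npz",K=c["intrinsics"],P=c["pose"])
    Rg=R@Rn.from_euler('y',-th,degrees=True).as_matrix(); c=p+R@np.array([-.008,0,oz/1e3])
    Rv=np.column_stack([[0,0,1.],[1,0,0],[0,1,0]]); r=np.array([.515,-.324,.110])
    C=[(r,Rv,.070,(0,0,255)),(r,Rv,.066,(255,0,0)),(c+Rg@np.array([.060,0,0]),Rg,.036,(0,255,0))]
    overlay(f"side{tag}",crop,f,C,f"pics/o{tag}.png")
    sc=c+Rg@np.array([.060,0,0]); print("seat",sc, "gauge z",-Rg[:,0])
E
python3 -c "
from look import look
look('13',10.5,4.5)"
```

```text
time_s: 36.73
position: [0.5024, -0.323, 0.1881]
tcp_rot: [[0.047, -0.052, -0.997], [-0.042, -0.998, 0.05], [-0.998, 0.04, -0.05]]
force: [0.0, -1.1, -7.7]
opening: 0.295
[ 0.5024 -0.323   0.1881] [ 0.0474 -0.0423 -0.998 ] [ 0.0305 -1.0863 -7.6681] 0.29481318077639457
seat [ 0.4894 -0.3244  0.1364] gauge z [0.1352 0.0324 0.9903]
```

View pics/o13.png

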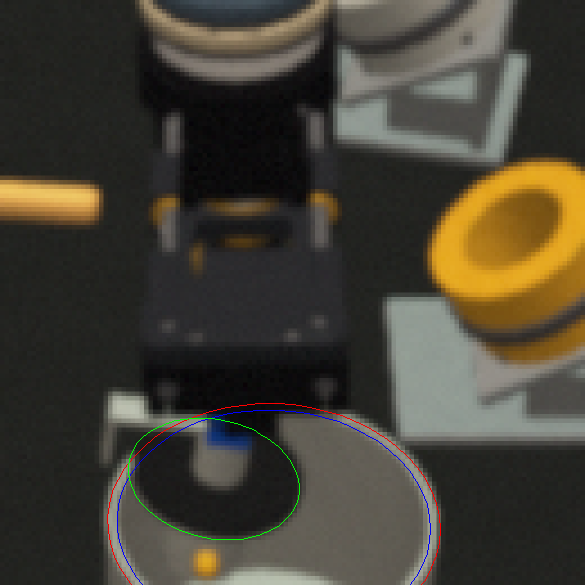

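View pics/wrist13.png

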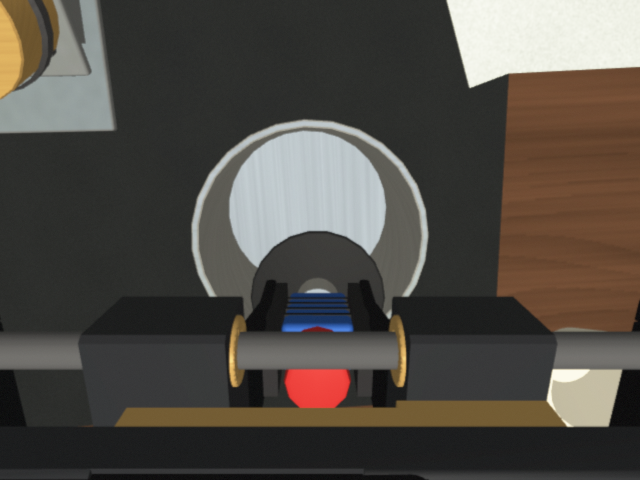

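```bash
python3 -m inch '{"dp":[[2,0,2.2],[8,-0.3,0.4],[8,-0.3,0.4],[8,-0.3,0.4],[7,-0.3,0.4],[3,0,0],[0,0,0],[0,0,0],[0,0,0]],"yaw":[0,0,0,0,0,0,0,0,0]}'; python3 -c "
from look import look
look('14',10.5,4.5)"
```

```text
time_s: 37.63
position: [0.4997, -0.3226, 0.1509]
tcp_rot: [[0.046, -0.053, -0.998], [-0.041, -0.998, 0.051], [-0.998, 0.038, -0.048]]
force: [0.3, 0.1, -7.9]
opening: 0.295
[ 0.4997 -0.3226  0.1509] [ 0.0458 -0.0408 -0.9981] [ 0.2632  0.0549 -7.8534] 0.2950934858257485
seat [ 0.4866 -0.3239  0.0993] gauge z [0.1367 0.0309 0.9901]
```

View pics/o14.png

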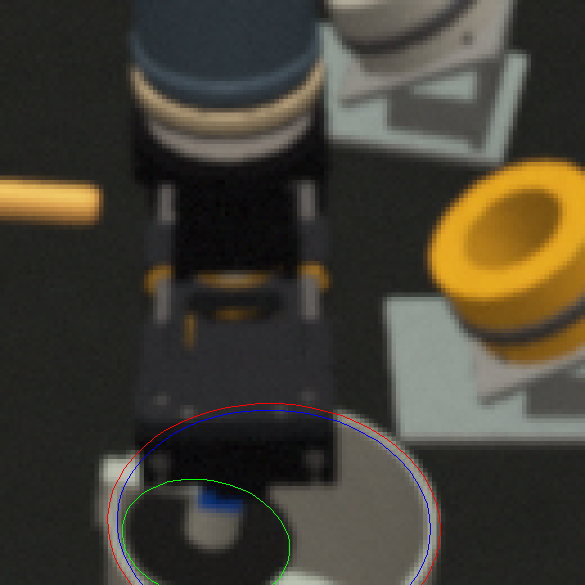

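```bash
python3 -m inch '{"dp":[[3,0,0],[4,0,0.2],[2,0,0],[0,0,0],[0,0,0]],"yaw":[0,0,0,0,0]}'; python3 -m inch '{"dp":[[0,0,1],[0,0,1],[0,0,1],[0,0,1],[0,0,0],[0,0,0]],"yaw":[0,0,0,0,0,0]}'; python3 -c "
from look import look
look('15',10.5,4.5)
import cv2
i=cv2.imread('pics/side15.png')[310:400,285:375]; cv2.imwrite('pics/s15z.png',cv2.resize(i,None,fx=6,fy=6,interpolation=3))"
```

```text
time_s: 38.2
position: [0.4993, -0.3225, 0.1413]
tcp_rot: [[0.045, -0.053, -0.998], [-0.04, -0.998, 0.051], [-0.998, 0.037, -0.047]]
force: [-0.6, 0.1, -8.4]
opening: 0.295
time_s: 38.7
position: [0.4957, -0.3226, 0.1417]
tcp_rot: [[0.046, -0.053, -0.998], [-0.04, -0.998, 0.051], [-0.998, 0.038, -0.048]]
force: [0.2, -0.8, -7.5]
opening: 0.295
[ 0.4957 -0.3226  0.1417] [ 0.0457 -0.0405 -0.9981] [ 0.2265 -0.8428 -7.5489] 0.2948645506282172
seat [ 0.4826 -0.3238  0.0901] gauge z [0.1369 0.0305 0.9901]
```

View pics/s15z.png

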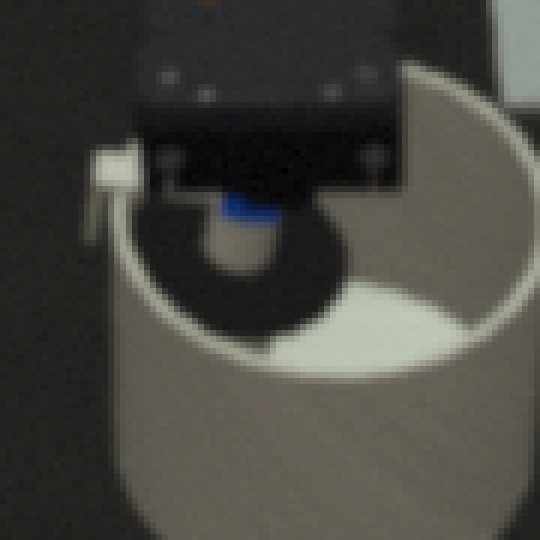

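```bash
python3 -m inch '{"dp":[[0,0,1],[0,0,1],[0,0,1],[0,0,0],[0,0,0]],"yaw":[0,0,0,0,0]}'; python3 -m inch '{"dp":[[2,0,0],[3,0,0],[3,0,0],[2,0,0],[0,0,0],[0,0,0]],"yaw":[0,0,0,0,0,0]}'; python3 -c "
from rig import bot
print(bot.read_state()['moment'])"
```

```text
time_s: 39.27
position: [0.4947, -0.3227, 0.1422]
tcp_rot: [[0.05, -0.054, -0.997], [-0.042, -0.998, 0.052], [-0.998, 0.039, -0.052]]
force: [5.9, 0.8, -7.0]
opening: 0.292
time_s: 39.77
position: [0.4946, -0.3238, 0.1318]
tcp_rot: [[0.049, -0.053, -0.997], [-0.043, -0.998, 0.051], [-0.998, 0.04, -0.051]]
force: [5.9, -0.2, -7.1]
opening: 0.297
[ 0.0323478  -0.97380458  0.02442118]
```

```bash
python3 -m inch '{"dp":[[1,0,-0.8],[1,0,0],[1,0,0],[1,0,0],[0,0,0],[0,0,0]],"yaw":[0,0,0,0,0,0]}'; python3 -m inch '{"dp":[[1,0,0],[1,0,0],[0,0,0],[0,0,0]],"yaw":[0,0,0,0]}'
```

```text
time_s: 40.27
position: [0.4952, -0.3237, 0.1287]
tcp_rot: [[0.048, -0.053, -0.997], [-0.042, -0.998, 0.051], [-0.998, 0.04, -0.05]]
force: [4.7, 0.3, -1.6]
opening: 0.297
time_s: 40.6
position: [0.4958, -0.324, 0.1278]
tcp_rot: [[0.049, -0.053, -0.997], [-0.043, -0.998, 0.051], [-0.998, 0.041, -0.052]]
force: [4.8, 1.9, 5.0]
opening: 0.295
```

Contact taken: the rim now bears the weight (Fz went from -7 to +5). I look before letting go.

```bash
python3 -c "
from look import look
look('16',10.5,4.5)
import cv2
i=cv2.imread('pics/side16.png')[310:400,285:375]; cv2.imwrite('pics/s16z.png',cv2.resize(i,None,fx=6,fy=6,interpolation=3))"
```

```text
[ 0.4958 -0.324   0.1278] [ 0.0493 -0.0432 -0.9978] [4.757  1.8594 5.0017] 0.2951520036670637
seat [ 0.483  -0.3254  0.0761] gauge z [0.1333 0.0332 0.9905]
```

View pics/s16z.png

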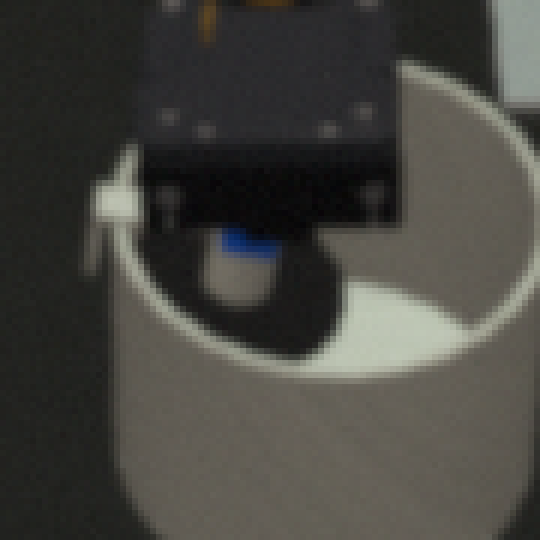

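View pics/wrist16.png

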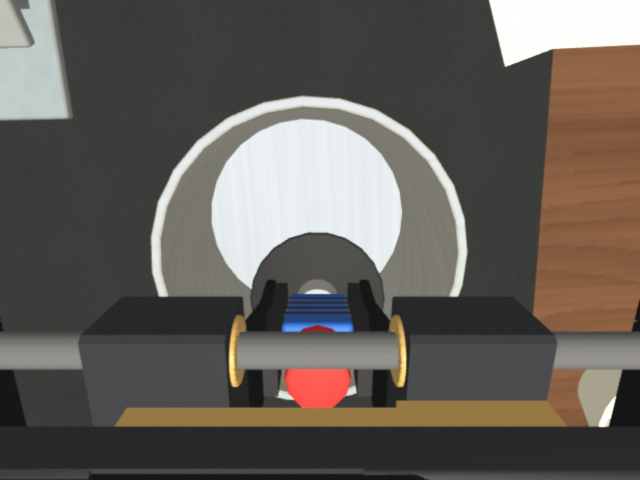

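```bash
python3 -m inch '{"dp":[[0,0,0],[0,0,0],[0,0,0],[0,0,0],[0,0,0],[0,0,0],[0,0,0],[0,0,0]],"yaw":[0,0,0,0,0,0,0,0]}' 60; python3 -c "
from look import look
look('17',10.5,4.5)
import cv2
i=cv2.imread('pics/side17.png')[310:400,285:375]; cv2.imwrite('pics/s17z.png',cv2.resize(i,None,fx=6,fy=6,interpolation=3))"
```

```text
time_s: 41.42
position: [0.4939, -0.323, 0.1254]
tcp_rot: [[0.045, -0.053, -0.998], [-0.04, -0.998, 0.051], [-0.998, 0.038, -0.047]]
force: [0.4, -0.5, 0.1]
opening: 0.679
[ 0.4939 -0.323   0.1254] [ 0.0449 -0.04   -0.9982] [ 0.3903 -0.4616  0.1308] 0.678928894854224
seat [ 0.4808 -0.3242  0.0737] gauge z [0.1377 0.0301 0.99  ]
```

View pics/s17z.png

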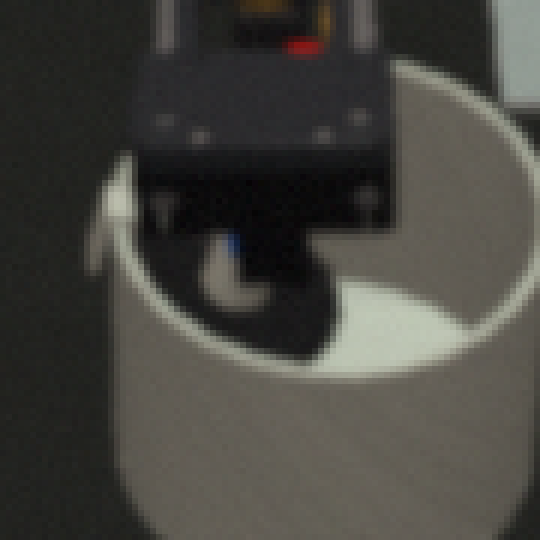

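View pics/wrist17.png

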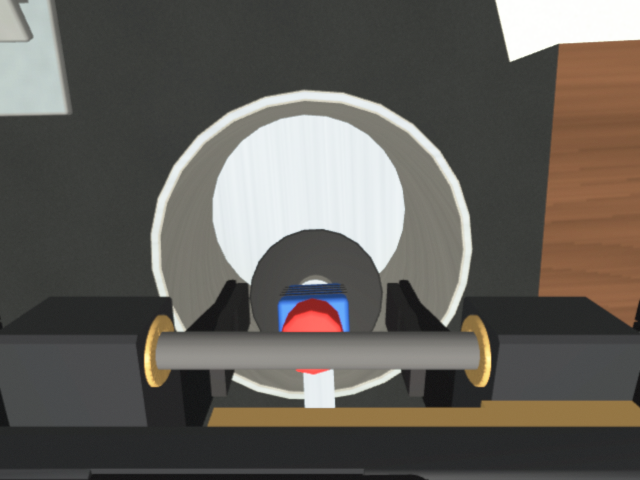

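```bash
python3 -m inch '{"dp":[[-3,0,0],[-6,0,0],[-10,0,0],[-15,0,0],[-20,0,0],[-25,0,0],[-25,0,0],[-25,0,0],[-15,0,0],[0,0,0],[0,0,0]],"yaw":[0,0,0,0,0,0,0,0,0,0,0]}'; python3 -c "
from look import look
look('18',10.5,4.5)
import cv2
i=cv2.imread('pics/side18.png')[290:410,280:400]; cv2.imwrite('pics/s18z.png',cv2.resize(i,None,fx=5,fy=5,interpolation=3))"
```

```text
time_s: 42.48
position: [0.4878, -0.3174, 0.2707]
tcp_rot: [[0.047, -0.053, -0.997], [-0.042, -0.998, 0.051], [-0.998, 0.04, -0.05]]
force: [0.3, -0.4, -0.4]
opening: 0.691
[ 0.4878 -0.3174  0.2707] [ 0.0474 -0.0424 -0.998 ] [ 0.3013 -0.3511 -0.3509] 0.6911532754149096
seat [ 0.4749 -0.3188  0.2191] gauge z [0.1351 0.0325 0.9903]
```

View pics/s18z.png

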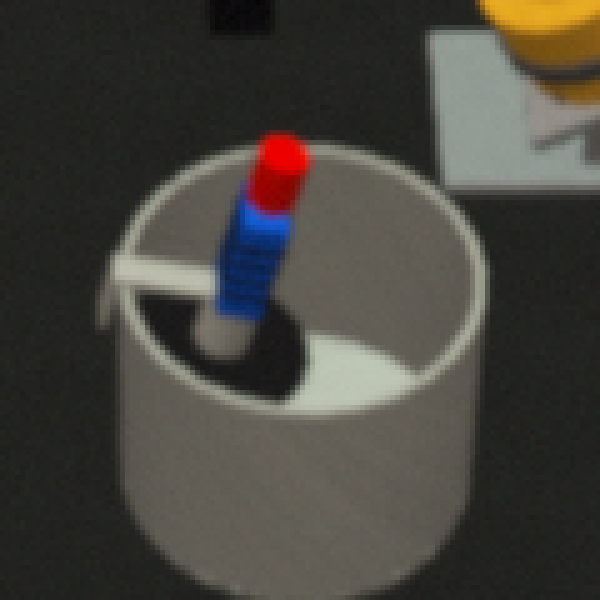

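View pics/wrist18.png

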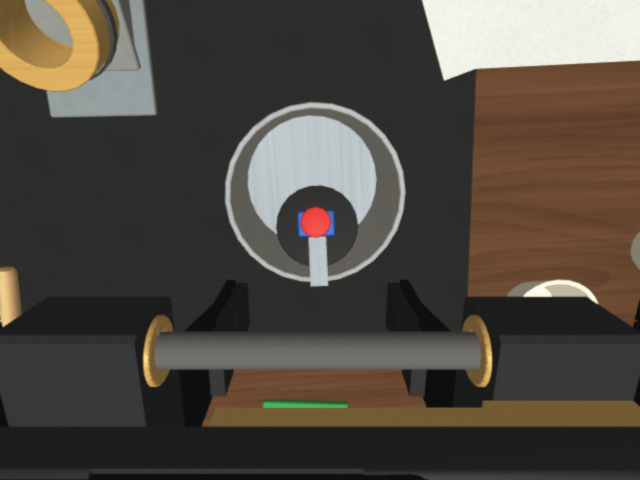

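```bash
python3 -m inch '{"dp":[[-10,0,0],[-10,0,0],[0,0,0],[0,0,0],[0,0,0],[0,0,0]],"yaw":[0,0,0,0,0,0]}'; python3 - <<'E'
from rig import bot
import cv2,numpy as np
c=bot.capture("side")["color"][:,:,::-1]; a=cv2.imread("pics/side18.png"); o=cv2.imread("pics/side0.png")
print("gauge area change",np.abs(c[310:410,295:385].astype(int)-a[310:410,295:385]).mean())
for n,(x,y,w,h) in dict(bowl=(415,325,60,55),jar=(425,240,40,50),spoon=(230,258,75,28)).items(): print(n,np.abs(c[y:y+h,x:x+w].astype(int)-o[y:y+h,x:x+w]).mean())
print(bot.hand_in())
E
```

```text
time_s: 43.13
position: [0.4865, -0.3162, 0.2889]
tcp_rot: [[0.045, -0.052, -0.998], [-0.04, -0.998, 0.051], [-0.998, 0.037, -0.047]]
force: [0.9, 0.4, -0.3]
opening: 0.691
gauge area change 1.3341851851851851
bowl 1.2132323232323232
jar 1.5115
spoon 1.776031746031746
the job is handed in; nothing more can be done
None
```

I measured the brass sleeve and hung the gauge over the canister rim as asked, then handed the job in at 43 s of the 69 s allowed. No verdict is reported.

**Tilting:** The moves only allow a turn about the finger axis, so I tilted the tool to 30 degrees by pushing the arm against its outer reach limit. I brought it upright again at the inner limit.

**Measuring:**
- I put the closed gauge into the sleeve, and the side picture showed the flange sitting on the mouth.
- I pulled the cap up 17.8 mm of its 18 mm travel. A picture at 17.1 mm showed the flange still seated.
- I pushed the cap down until it pushed back with about 5 N, then a little further, and it did not move. I then withdrew the gauge along the bore axis.

**Hanging:** I lowered the gauge over the near-side wall until the rim carried its weight, let go and backed off.

**Last checks:**
- The pictures show the hook arm on the rim, the tongue outside, the gauge inside leaning a little inwards, and the cap down.
- The picture did not change over the last half second before hand-in.
- The bowl, jar and spoon look unchanged from the first picture.

**Not confirmed or off plan:**
- The plungers are hidden below the flange, so I could not read the locked 52 mm size after hanging.
- The gauge swung about 10 degrees in the fingers while it was carried tilted. I allowed for that when hanging it.

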